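# Take the stack apart and stow each thing on its pad

## Robot

A 7-joint arm with a two-finger parallel gripper is mounted at the origin on a cart in front of the work surface, level with it; the furniture and walls round the work are solid. World frame = base frame: x ahead of the robot, y to its left, z up, the work surface at z = 0. Lengths are in m, angles in rad, forces in N, time in s.
With the tool pointing down it reaches from about 0.4 to 0.85 m from the base axis. Payload 4.5 kg.
Tool frame: the origin (TCP) lies at the very end of the fingers, on their centre line; the grasp point (between the pads) lies 19 mm behind it (grip_point_offset is the distance from the TCP to the grasp point, in m); z points along the fingers, y is the line along which they close (so a half turn about z gives the same grasp; the last joint's range is limited). The gripper opens to 88 mm and grips with 3 to 60 N. Pads are 18 mm wide; open, the fingers measure 123 mm over their backs; the gripper's body (75 mm by 187 mm) begins 45 mm behind the grasp point.
Start: joints at [-1.095, 0.689, -0.195, 1.565, 0.157, 0.902, -0.215], TCP at [0.267, 0.565, 0.239] pointing down, gripper open.
Joint ranges: [-3.01, 3.01], [-0.46, 2.08], [-1.47, 1.51], [0.13, 2.56], [-1, 4.14], [0.04, 2.09], [-2.66, 2.66]. Speed limits (rad/s): [2.57, 2.57, 3.14, 3.14, 3.14, 3.14, 3.14].

## Interface

Orientations are given as a unit quaternion [x, y, z, w].
In Python, from plant import get_state, snapshot, camera_params, finish_job, grip_point_offset gives the robot as it stands.
- The arm moves only by the tool send_path, called after "Emit:" as name(argument=value, ...), one argument or row to a line, values as JSON. Schema: {"type":"object","properties":{"increments":{"type":"array","items":{"type":"number"},"minItems":7,"maxItems":70},"clamp_n":{"type":"number"},"only":{"type":"string"},"quiet":{"type":"boolean"},"lines":{"type":"string"}},"required":["increments"],"additionalProperties":false}. increments is one flat list of numbers that holds 1 to 10 rows one after another, with no inner brackets; each row has 7 numbers: the opening from 0.0 (shut) to 1.0 (fully open), then dx, dy, dz in m, then a rotation vector rx, ry, rz in rad; each row is the pose to reach, as a shift and turn from the pose commanded when the call began, along the tool's axes at that moment; what a row does not reach only later rows make up. A row lasts 1/10 s, in which the tool goes at most 0.05 m and 0.15 rad, less where a joint would pass 70% of its speed; a pose out of reach is approached as far as the arm can. The fingers move at their own pace and stop on an object; clamp_n is the grip in N (left out, the last holds). Time passes only in rows, so rows that do not move let the fingers close. The tool returns the time, the measured TCP pose, the force, the opening and the grip force at its end. only (a regular expression) keeps the lines of the reply that match it, lines (a string "A,B") keeps lines A to B, and quiet returns only ok. Input that does not fit is refused with a message, and nothing moves.
- get_state(): the state, without advancing time (a new reading comes with each control period).
- snapshot(name): name is "scene" or "top" or "wrist"; returns (picture, depth): 480x640x3 uint8, red, green, blue; 480x640 float32, m along the optical axis (not along the pixel's ray), 0 where there is no reading.
- camera_params(name): a dict with "fx", "fy", "cx", "cy" (pixels), "rvec" (rotation vector, rad) and "tvec" (3), from world to camera coordinates, as OpenCV has them. Camera axes: x right, y down, z forward; pixel columns grow to the right and rows downward; lengths in m; the calibration is good to about 2 mm. A picture is of the moment at which its call begins: read the wrist's pose just before it. camera_params takes no time and is no camera call; for the wrist camera it gives the pose at the moment of the call.
- finish_job(): hands the job in; it is judged then, once.
The state is a dict: "clock": time; "q": joint angles; "qd": joint speeds; "joint_torque": joint torques, N m; "tool_pos": TCP position; "eef_rot": TCP orientation; "contact_force": force on the tool from outside, world axes, zero at the start; "moment": the same for the moment, N m; "opening": opening from 0.0 (shut) to 1.0 (fully open); "finger_force": force on a finger pad.
Only numpy, scipy, OpenCV 4.12 (cv2) and the standard library are available. Lean on these libraries where they do the work, as an engineer would, in place of code of your own. Each camera call takes 0.05 s, during which the arm holds its last target. There are 200 camera calls.

## Task

The beaker, the dish, the carton and the grey case have been piled on one another: take the stack apart and stand each thing upright on the pad whose black field has its shape and size, centred on the field, with the carton and the case lined up with theirs. Leave the conical flask and the round flask where they stand.

Things in the scene. Friction and masses are not known exactly. Their poses are not given: they have to be found in the camera images.
- beaker: Small yellow plastic beaker, open at the top, standing upright as the topmost thing of the stack. Height 51 mm, slightly conical: outer diameter 42 mm at the foot, 52 mm at the rim. Origin: centre of its underside; z up. About 30 g.
- dish: Clear flat round dish with its lid on, a disc 63 mm in diameter and 13 mm high, lying level under the beaker. Origin: centre of its underside; z up. About 40 g.
- carton: Small white folding carton, closed and stiff, 62 x 85 x 68 mm (x, y, height), lying under the dish. Origin: centre of its underside; x across its 62 mm width, y along its 85 mm length, z up. About 0.16 kg, 0.11 to 0.23 kg.
- instrument_case: Flat grey closed case with a dark seam round its side and a small steel catch at each short end, 64 x 130 x 32 mm (x, y, height; the catches add 2 mm at each end), the bottom of the stack, standing on the worktop. Origin: centre of its underside; x across its 64 mm width, y along its 130 mm length, z up. Does not open. About 0.25 kg, 0.17 to 0.35 kg.
- beaker_pad: Place of the beaker: the smaller round aluminium pad, fixed on the worktop, 70 mm in diameter, 5 mm high, with a flush black rubber disc 46 mm in diameter in the middle. Origin: centre of its underside (its top is 5 mm higher); z up.
- dish_pad: Place of the dish: the larger round aluminium pad, fixed on the worktop, 90 mm in diameter, 5 mm high, with a flush black rubber disc 66 mm in diameter in the middle. Origin: centre of its underside (its top is 5 mm higher); z up.
- carton_pad: Place of the carton: the shorter rectangular aluminium pad, fixed on the worktop, 88 x 111 x 5 mm (x, y, height), with a flush black rubber field of 64 x 87 mm in the middle. Origin: centre of its underside (its top is 5 mm higher); x across, y along its length, z up.
- case_pad: Place of the grey case: the longer rectangular aluminium pad, fixed on the worktop, 90 x 156 x 5 mm (x, y, height), with a flush black rubber field of 66 x 132 mm in the middle. Origin: centre of its underside (its top is 5 mm higher); x across, y along its length, z up.
- conical_flask: Bystander, loose: conical glass flask with a pink filling, 68 mm in diameter at the foot, 108 mm high, standing behind the work. Origin: centre of its underside; z up.
- round_flask: Bystander, loose: clear long-necked round flask, 56 mm in diameter, 137 mm high, standing behind the work. Origin: centre of its underside; z up.

How it is judged:
By the outcome, as a careful person would: the job done as asked, in the order asked, and still so for the second after the job is handed in, with the robot touching nothing.
It also fails if it takes over 128 s, if anything falls off the work surface, if the arm or the gripper's body presses on something with over 40 N, if the wrist force passes 120 N, or if a joint passes its speed limit or range.

## Working session

There is one attempt and no reset: what is moved stays moved. The work goes in short steps, Python scripts to look and compute and a tool call to move; the robot and the scene stay as the last step left them, time stands still between calls to the robot, and variables do not carry over. Pictures are saved under pics/ and viewed, at most 14 in all, crops included, and the job is handed in when it is done.

```bash
ls; mkdir -p pics
```

Create h.py:
```python
import numpy as np, cv2
from scipy.spatial.transform import Rotation as R
from plant import get_state, snapshot, camera_params, finish_job, grip_point_offset
def snap(n):
    p=camera_params(n); im,d=snapshot(n); return p,im,d
def save(im,f,s=1,crop=None):
    if crop: u0,v0,u1,v1=crop; im=im[v0:v1,u0:u1]
    cv2.imwrite('pics/'+f,cv2.resize(im[...,::-1],None,fx=s,fy=s,interpolation=cv2.INTER_CUBIC))
def onplane(p,uv,z):
    "world points of pixels on plane z"
    uv=np.atleast_2d(np.array(uv,float)); Rm=cv2.Rodrigues(np.array(p['rvec'],float))[0]; t=np.array(p['tvec'],float).ravel()
    r=np.c_[(uv[:,0]-p['cx'])/p['fx'],(uv[:,1]-p['cy'])/p['fy'],np.ones(len(uv))]@Rm
    c=-Rm.T@t; return c+r*((z-c[2])/r[:,2])[:,None]
def cloud(p,d):
    v,u=np.indices(d.shape); Rm=cv2.Rodrigues(np.array(p['rvec'],float))[0]; t=np.array(p['tvec'],float).ravel()
    P=np.stack([(u-p['cx'])/p['fx']*d,(v-p['cy'])/p['fy']*d,d],-1); return (P-t)@Rm
def move(pos,yaw=None,st=None):
    """shift in tool axes and rotvec to reach pos(TCP), tool down with tool y axis at angle yaw (mod pi)"""
    s=get_state(); T=R.from_quat(s['eef_rot']); dp=T.inv().apply(np.array(pos)-s['tool_pos'])
    out=dict(d=np.round(dp,4))
    if yaw is not None:
        best=[]
        for k in (0,1):
            a=yaw+k*np.pi; y=np.array([np.cos(a),np.sin(a),0]); z=np.array([0,0,-1.]); x=np.cross(y,z)
            best.append((T.inv()*R.from_matrix(np.c_[x,y,z])).as_rotvec())
        out['rv']=[np.round(b,4) for b in best]
    print(out,'yaw now',np.round(np.arctan2(*T.as_matrix()[[1,0],1]),4),'q7',round(s['q'][6],3))
```

Run:
```python
from h import *
print(get_state())
for n in('scene','top'):
    p,im,d=snap(n); save(im,n+'0.png'); np.savez(n+'0.npz',im=im,d=d,**{k:np.array(v) for k,v in p.items()}); print(n,p)
```

```text
pics
{'clock': 0.0, 'q': array([-1.09520908,  0.68995393, -0.19453449,  1.56634797,  0.15727254,
        0.90250485, -0.21509643]), 'qd': array([ 8.00656476e-05,  1.53920947e-03,  9.48985877e-04, -2.08245730e-03,
       -1.19939246e-03, -1.73054643e-03, -9.51258674e-04]), 'joint_torque': array([ 3.15109301e-04, -5.27556109e+01, -1.26717377e+00, -1.53427023e+01,
       -5.26783406e-02,  6.31302901e-03,  1.58718744e-04]), 'tool_pos': array([0.2669793 , 0.56440316, 0.23792826]), 'eef_rot': array([ 2.19058966e-01,  9.75711196e-01, -8.99840916e-04, -1.49460215e-04]), 'contact_force': array([-0.17726542,  0.08839144, -0.1520202 ]), 'moment': array([-0.02238319, -0.02089945,  0.00663993]), 'finger_force': 0.0, 'opening': 1.0010250990832736}
scene {'fx': 597.1292685476998, 'fy': 597.1292685476998, 'cx': 319.1281854128953, 'cy': 233.46486205226023, 'rvec': array([ 0.58316646, -2.38667031,  1.53319821]), 'tvec': array([0.61040248, 0.16958113, 1.34582186])}
top {'fx': 561.4266344586327, 'fy': 561.4266344586327, 'cx': 316.1262689636946, 'cy': 244.80003941570752, 'rvec': array([ 2.20475229, -2.16124867,  0.1086937 ]), 'tvec': array([0.11111348, 0.63763302, 1.1546098 ])}
```

View pics/scene0.png

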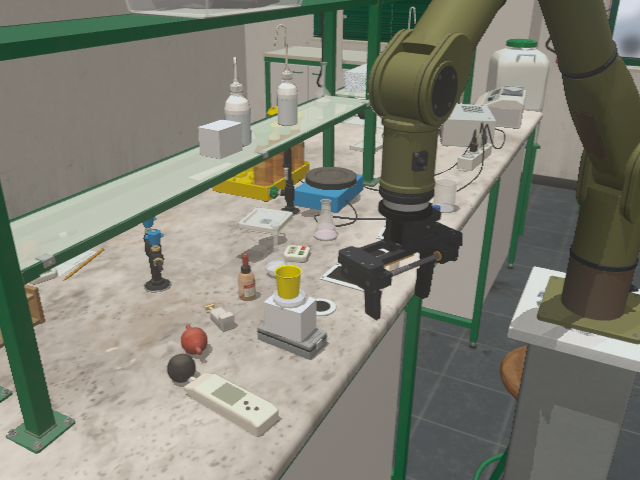

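View pics/top0.png

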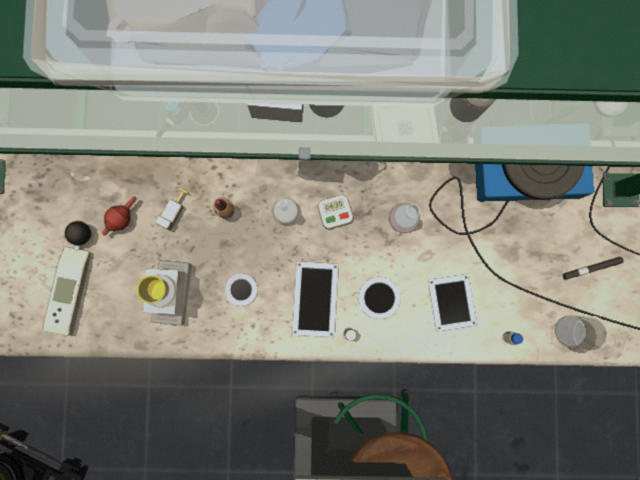

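The scene view shows the stack and the arm clear of it. In the top view the stack is at (165,292), with the beaker pad at (241,290), the case pad (316,300), the dish pad (380,298) and the carton pad (453,302). I'll enlarge these for measuring.

Run:
```python
from h import *
z=np.load('top0.npz');p={k:z[k] for k in z.files};im,d=z['im'],z['d']
save(im,'st.png',7,(125,250,225,330)); save(im,'pads.png',3,(220,245,480,345))
W=cloud(p,d)
# pads: black field pixels
hsv=cv2.cvtColor(im,cv2.COLOR_RGB2HSV); m=((hsv[...,2]<60)).astype(np.uint8); m[:250]=0;m[350:]=0;m[:,:215]=0;m[:,490:]=0
n,l,s,c=cv2.connectedComponentsWithStats(m)
for i in range(1,n):
    if s[i,4]<150: continue
    cnt=max(cv2.findContours((l==i).astype(np.uint8),0,1)[0],key=len)[:,0]
    P=onplane(p,np.argwhere(l==i)[:,::-1],.005)[:,:2]; r=cv2.minAreaRect((P*1e3).astype(np.float32)); print(np.round(P.mean(0),4),r)
# stack heights
sel=W[250:330,125:200]; h=sel[...,2]
print(np.histogram(h,bins=np.arange(0,.2,.008)))
for a,b,nm in((.025,.04,'case'),(.094,.106,'carton'),(.108,.118,'dish'),(.155,.175,'rim')):
    q=sel[(h>a)&(h<b)]; 
    print(nm,len(q),np.round(q.mean(0),4), cv2.minAreaRect((q[:,:2]*1e3).astype(np.float32)))
```

```text
[0.5213 0.124 ] ((521.6505126953125, 123.98844909667969), (61.82198715209961, 127.85612487792969), 87.72370910644531)
[ 0.5204 -0.1688] ((520.268310546875, -168.83900451660156), (82.80430603027344, 60.083709716796875), 9.352716445922852)
[ 0.527  -0.0128] ((526.8607177734375, -13.049751281738281), (59.88998794555664, 58.94293212890625), 45.925437927246094)
(array([2244,   58,   61,  280,  465,   40,   38,   37,   38,   37,   43,
         41,  501,   85,  536,   57,   53,   51,   60,   55,  157,    2,
          0,    0]), array([0.   , 0.008, 0.016, 0.024, 0.032, 0.04 , 0.048, 0.056, 0.064,
       0.072, 0.08 , 0.088, 0.096, 0.104, 0.112, 0.12 , 0.128, 0.136,
       0.144, 0.152, 0.16 , 0.168, 0.176, 0.184, 0.192]))
case 742 [0.5297 0.419  0.0327] ((530.8917846679688, 424.077880859375), (65.25971221923828, 133.8343963623047), 85.22404479980469)
carton 552 [0.5292 0.4205 0.1008] ((532.4769287109375, 426.5234375), (63.548309326171875, 84.95795440673828), 88.30465698242188)
dish 503 [0.5332 0.4205 0.1148] ((534.2332763671875, 421.2662353515625), (61.60328674316406, 52.314517974853516), 1.1902010440826416)
rim 191 [0.5362 0.4324 0.1631] ((536.4968872070312, 427.36187744140625), (49.55229187011719, 51.58367156982422), 1.067637324333191)
```

View pics/st.png

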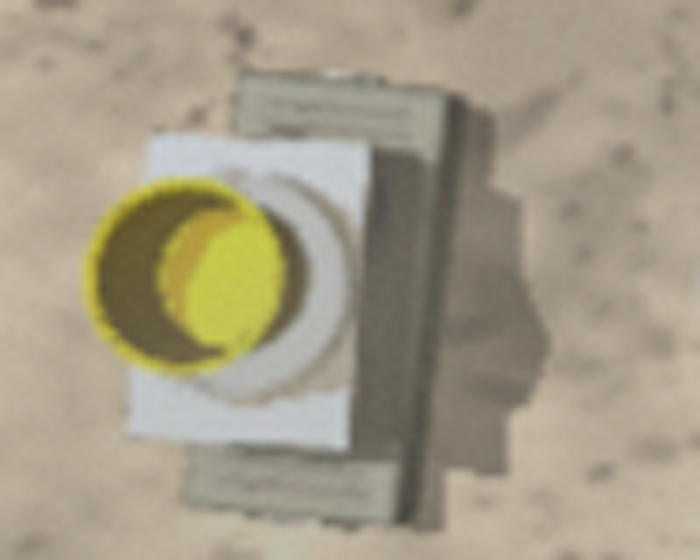

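View pics/pads.png

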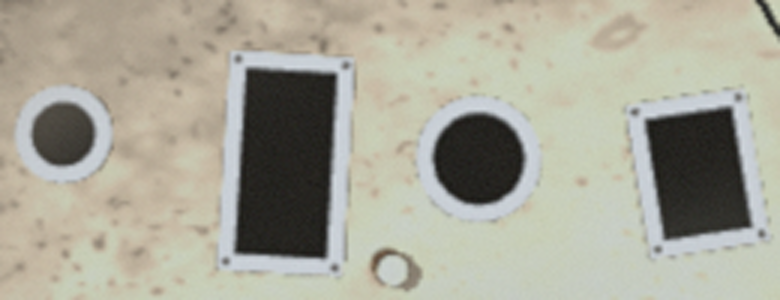

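The stack crop shows the case corners at (238,73), (450,92), (405,523), (185,503) and the carton corners at (148,137), (372,148), (348,450), (128,433). The dish disc is centred near (234,288), and the rim ellipse spans x 85–288, y 178–378. The pads crop shows four clear pads and a small white vial at (392,268).

Run:
```python
from h import *
z=np.load('top0.npz');p={k:z[k] for k in z.files};im,d=z['im'],z['d']
f=lambda L,s,o,zz: onplane(p,(np.array(L,float)+.5)/s-.5+np.array(o),zz)[:,:2]
def rect(n,P,s=1):
    v=P[0]-P[3]+P[1]-P[2]; w=P[3]-P[2]+P[0]-P[1]
    print(n,np.round(P.mean(0),4),'len',np.linalg.norm(v)/2,'wid',np.linalg.norm(w)/2,'long yaw',np.arctan2(v[1],v[0]),'wid yaw',np.arctan2(w[1],w[0]))
rect('case',f([(238,73),(450,92),(405,523),(185,503)],7,(125,250),.032))
rect('carton',f([(148,137),(372,148),(348,450),(128,433)],7,(125,250),.1))
print('dish',f([(234,288)],7,(125,250),.113),'rim',f([(186.5,278)],7,(125,250),.164))
rect('casepad out',f([(231,51),(355,60),(343,274),(220,268)],3,(220,245),.005))
rect('cartonpad out',f([(628,105),(745,90),(769,239),(654,257)],3,(220,245),.005))
print('bpad',f([(63.5,133.5)],3,(220,245),.005),'dpad',f([(479,158)],3,(220,245),.005))
W=cloud(p,d)
hh=W[...,2]; m=np.zeros(hh.shape,bool);m[265:315,130:180]=1; r=m&(hh>.158)&(hh<.17)&(im[...,2]<80)
Q=np.argwhere(r)[:,::-1].astype(np.float32); e=cv2.fitEllipse(cv2.convexHull(Q)); print('rimfit',e,onplane(p,[e[0]],.164))
move([0.53,0.43,0.30],np.pi/2)
```

```text
case [0.5305 0.4243] len 0.12755659608480374 wid 0.06412296650851192 long yaw -0.07183389745539871 wid yaw 1.5003283110464343
carton [0.5317 0.4274] len 0.08320779244092026 wid 0.06190428324059205 long yaw -0.03026296898397202 wid yaw 1.5273838999611502
dish [[0.53263201 0.42814365]] rim [[0.53501519 0.42711678]]
casepad out [0.5218 0.1228] len 0.1522122834623929 wid 0.08767891556375769 long yaw -0.03409887540259148 wid yaw 1.5295073687332361
cartonpad out [ 0.5205 -0.1699] len 0.10753478205441647 wid 0.08376854919742767 long yaw 0.16473462926240465 wid yaw 1.729547002406571
bpad [[0.53929499 0.28168966]] dpad [[ 0.52768893 -0.01321985]]
rimfit ((151.094970703125, 288.8114013671875), (26.134618759155273, 28.4893798828125), 78.72148895263672) [[0.53588007 0.42737417 0.164     ]]
{'d': array([-0.2952, -0.0093, -0.062 ]), 'rv': [array([-1.700e-03, -3.000e-04, -4.417e-01]), array([-3.0000e-04,  2.3000e-03,  2.6999e+00])]} yaw now 1.1291 q7 -0.215
```

Emit:
send_path(
  increments=[1,-0.1,0,-0.062,0,0,-0.15,1,-0.2952,-0.0093,-0.062,0,0,-0.4417,1,-0.2952,-0.0093,-0.062,0,0,-0.4417,1,-0.2952,-0.0093,-0.062,0,0,-0.4417,1,-0.2952,-0.0093,-0.062,0,0,-0.4417,1,-0.2952,-0.0093,-0.062,0,0,-0.4417,1,-0.2952,-0.0093,-0.062,0,0,-0.4417,1,-0.2952,-0.0093,-0.062,0,0,-0.4417,1,-0.2952,-0.0093,-0.062,0,0,-0.4417,1,-0.2952,-0.0093,-0.062,0,0,-0.4417],
  clamp_n=10,
)

```text
clock: 1.1
tool_pos: [0.5277, 0.4321, 0.3005]
eef_rot: [-0.002, 1.0, 0.0, -0.001]
contact_force: [-0.3, 1.3, -0.7]
opening: 1.0
finger_force: 0.0
```

Run:
```python
from h import *
p,im,d=snap('wrist'); save(im,'w1.png'); np.savez('w1.npz',im=im,d=d,**{k:np.array(v) for k,v in p.items()})
move([0.536,0.4275,0.122],np.pi/2)
```

```text
{'d': array([-0.0083, -0.0045,  0.1786]), 'rv': [array([ 0.0003, -0.0014,  0.0035]), array([ 2.2000e-03,  5.0000e-04, -3.1381e+00])]} yaw now 1.5743 q7 0.629
```

View pics/w1.png

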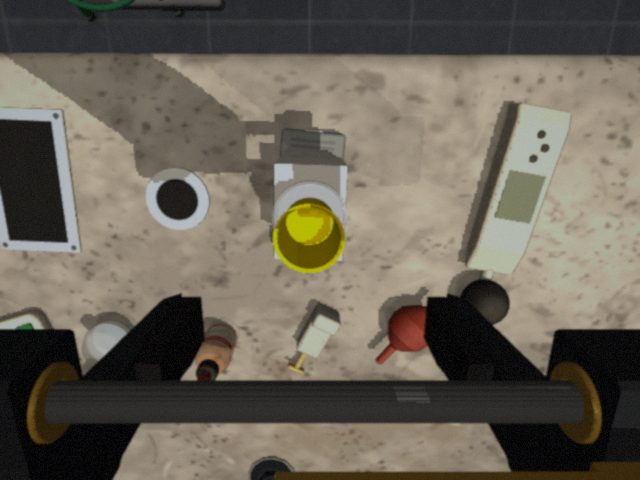

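The wrist view shows the beaker rim centred at about (309,237) and the beaker pad at (178,199). I'll check that against the top-camera estimates.

Run:
```python
from h import *
z=np.load('w1.npz');p={k:z[k] for k in z.files};im,d=z['im'],z['d']
print('bpad',onplane(p,[(178,199.5)],.005),'rim',onplane(p,[(309,237)],.164))
W=cloud(p,d)
y=(im[...,2]<70)&(im[...,0]>90)&(W[...,2]>.156)&(W[...,2]<.172); y[:,:250]=0;y[:,370:]=0;y[290:]=0
Q=np.argwhere(y)[:,::-1].astype(np.float32); e=cv2.fitEllipse(cv2.convexHull(Q)); print(e,onplane(p,[e[0]],.164))
c=(W[...,2]>.096)&(W[...,2]<.105); print(W[150:290,250:370][c[150:290,250:370]].mean(0))
s=get_state();print(s['tool_pos'],s['qd'].max()); move([0.536,0.4275,0.122],np.pi/2)
```

```text
bpad [[0.54099267 0.28381969 0.005     ]] rim [[0.5360791  0.42925563 0.164     ]]
((308.3494567871094, 237.96990966796875), (68.72875213623047, 71.6501693725586), 91.36673736572266) [[0.53681214 0.42878486 0.164     ]]
[0.50403495 0.42778946 0.10064421]
[0.5279596  0.43196172 0.30056708] 0.009830103326239112
{'d': array([-0.0083, -0.0045,  0.1786]), 'rv': [array([ 0.0003, -0.0014,  0.0035]), array([ 2.2000e-03,  5.0000e-04, -3.1381e+00])]} yaw now 1.5743 q7 0.629
```

Emit:
send_path(
  increments=[1,-0.0084,-0.0040,0.04,0,0,0,1,-0.0084,-0.0040,0.09,0,0,0,1,-0.0084,-0.0040,0.14,0,0,0,1,-0.0084,-0.0040,0.178,0,0,0,1,-0.0084,-0.0040,0.178,0,0,0,1,-0.0084,-0.0040,0.178,0,0,0,1,-0.0084,-0.0040,0.178,0,0,0],
  clamp_n=8,
)

```text
clock: 1.85
tool_pos: [0.5395, 0.4284, 0.1258]
eef_rot: [-0.0, 1.0, 0.002, 0.002]
contact_force: [1.0, -0.9, 0.1]
opening: 0.999
finger_force: 0.0
```

Run:
```python
from h import *
move([0.5364,0.4281,0.122],np.pi/2)
```

```text
{'d': array([ 0.0031, -0.0003,  0.0037]), 'rv': [array([0.0039, 0.0035, 0.0005]), array([-0.0056,  0.0061, -3.1411])]} yaw now 1.5713 q7 0.573
```

Emit:
send_path(
  increments=[1,0.003,0,0.003,0,0,0,1,0.003,0,0.003,0,0,0,0.4,0.003,0,0.003,0,0,0,0.4,0.003,0,0.003,0,0,0,0.4,0.003,0,0.003,0,0,0,0.4,0.003,0,0.003,0,0,0,0.4,0.003,0,0.003,0,0,0,0.4,0.003,0,0.003,0,0,0,0.4,0.003,0,0.003,0,0,0,0.4,0.003,0,0.003,0,0,0],
  clamp_n=8,
)

```text
clock: 2.85
tool_pos: [0.5355, 0.4265, 0.1197]
eef_rot: [0.0, 1.0, 0.0, 0.0]
contact_force: [-0.8, 0.2, -0.2]
opening: 0.578
finger_force: 8.0
```

Emit:
send_path(
  increments=[0.4,0,0,-0.03,0,0,0,0.4,0,-0.03,-0.06,0,0,0,0.4,-0.0035,-0.08,-0.06,0,0,0,0.4,-0.0035,-0.12,-0.06,0,0,0,0.4,-0.0035,-0.1435,-0.03,0,0,0,0.4,-0.0035,-0.1435,0.02,0,0,0,0.4,-0.0035,-0.1435,0.06,0,0,0,0.4,-0.0035,-0.1435,0.09,0,0,0,0.4,-0.0035,-0.1435,0.09,0,0,0,0.4,-0.0035,-0.1435,0.09,0,0,0],
  clamp_n=8,
)

```text
clock: 3.85
tool_pos: [0.539, 0.2831, 0.03]
eef_rot: [-0.0, 1.0, -0.0, -0.0]
contact_force: [0.2, 0.8, 0.0]
opening: 0.579
finger_force: 8.0
```

Run:
```python
from h import *
p,im,d=snap('wrist'); save(im,'w2.png',1); np.savez('w2.npz',im=im,d=d,**{k:np.array(v) for k,v in p.items()})
move([0.5395,0.283,0.014],np.pi/2)
```

```text
{'d': array([ 0.0004, -0.0007,  0.0171]), 'rv': [array([ 0.0013,  0.0018, -0.0001]), array([ 2.8000e-03, -2.1000e-03,  3.1415e+00])]} yaw now 1.5707 q7 0.63
```

View pics/w2.png

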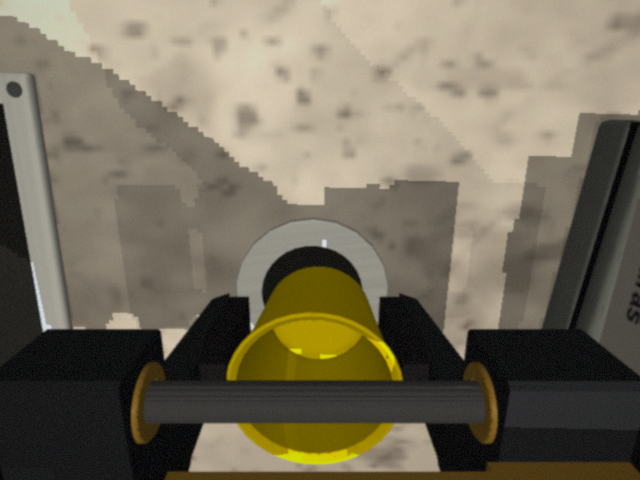

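The wrist view shows the held beaker above its pad. The pad outline runs from column 238 to 387 with its near edge at row 220, and the rim spans columns 229–402.

Run:
```python
from h import *
z=np.load('w2.npz');p={k:z[k] for k in z.files}
P=onplane(p,[(312,219.5),(237.5,282),(387,282)],.005); print(P,'x c',P[0,0]+.035,'y c',P[1:,1].mean(), np.linalg.norm(P[1]-P[2]))
r=onplane(p,[(229,385),(402,385),(315,313),(315,464)],.0745); print(r, r[:2].mean(0),r[2:].mean(0))
```

```text
[[0.50629908 0.28296413 0.005     ]
 [0.53549095 0.24910576 0.005     ]
 [0.53553198 0.31692689 0.005     ]] x c 0.5412990808288266 y c 0.2830163231255973 0.06782114269687227
[[0.53873851 0.25881914 0.0745    ]
 [0.53876521 0.30965762 0.0745    ]
 [0.51531062 0.28408968 0.0745    ]
 [0.56803365 0.2840972  0.0745    ]] [0.53875186 0.28423838 0.0745    ] [0.54167214 0.28409344 0.0745    ]
```

Emit:
send_path(
  increments=[0.4,0,-0.001,0.01,0,0,0,0.4,0,-0.001,0.017,0,0,0,0.4,0,-0.001,0.0185,0,0,0,0.4,0,-0.001,0.0185,0,0,0,0.4,0,-0.001,0.0185,0,0,0],
  clamp_n=8,
)

```text
clock: 4.4
tool_pos: [0.5391, 0.282, 0.0114]
eef_rot: [0.0, 1.0, 0.0, 0.0]
contact_force: [0.3, 0.5, -0.1]
opening: 0.578
finger_force: 8.0
```

Emit:
send_path(
  increments=[0.4,0,0,0.001,0,0,0,0.4,0,0,0.001,0,0,0,0.65,0,0,0.001,0,0,0,0.75,0,0,0.001,0,0,0,0.9,0,0,0.001,0,0,0,1,0,0,-0.02,0,0,0,1,0,0,-0.06,0,0,0,1,0,0,-0.11,0,0,0,1,0,0,-0.16,0,0,0,1,0,0,-0.2,0,0,0],
  clamp_n=8,
)

```text
clock: 5.4
tool_pos: [0.5392, 0.2821, 0.214]
eef_rot: [-0.0, 1.0, 0.001, 0.001]
contact_force: [0.8, 0.5, -0.9]
opening: 0.999
finger_force: 0.0
```

Run:
```python
from h import *
for n in('top','wrist'):
    p,im,d=snap(n); np.savez(n+'2.npz',im=im,d=d,**{k:np.array(v) for k,v in p.items()}); save(im,n+'2.png',*((4,(120,250,270,330)) if n=='top' else (1,)))
move([0.535,0.428,0.25],np.pi/2)
```

```text
{'d': array([ 0.0066,  0.1441, -0.032 ]), 'rv': [array([ 0.0063,  0.0095, -0.0006]), array([ 0.0148, -0.01  ,  3.141 ])]} yaw now 1.5703 q7 0.729
```

View pics/wrist2.png

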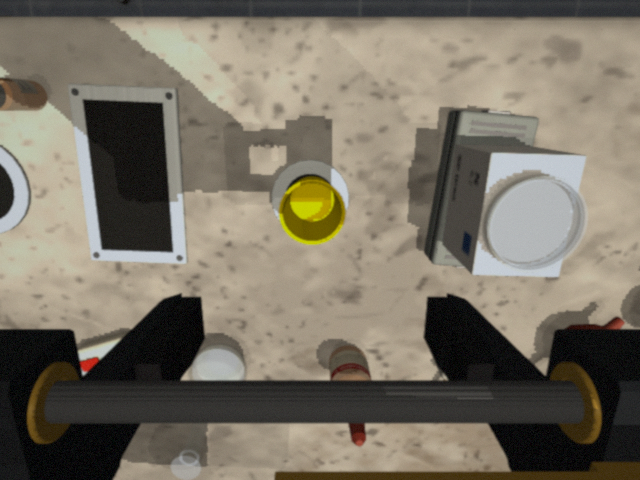

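The beaker stands on its pad, with its rim at about (312,210). The dish lid is an ellipse with columns 487–587 and rows 174–269, and the case pad corners are at (70,87), (176,88), (186,263), (92,264).

Run:
```python
from h import *
z=np.load('wrist2.npz');p={k:z[k] for k in z.files}
print('beaker rim',onplane(p,[(312,210.5)],.056)[0,:2])
q=onplane(p,[(485,221.5),(588,221.5),(537,174),(537,270)],.113); print('dish',q.mean(0)[:2],q[1]-q[0],q[3]-q[2])
P=onplane(p,[(70,87),(176,88),(186,263),(92,264)],.005)[:,:2];print('casepad',P.mean(0),P)
z=np.load('top2.npz');p={k:z[k] for k in z.files};im=z['im'];W=cloud(p,z['d'])
m=(W[...,2]>.109)&(W[...,2]<.118);m[:250]=0;m[330:]=0;m[:,:130]=0;m[:,190:]=0
Q=np.argwhere(m)[:,::-1].astype(np.float32);e=cv2.fitEllipse(cv2.convexHull(Q));print('top dish',e,onplane(p,[e[0]],.113))
y=(im[...,2]<80)&(im[...,0]>90)&(W[...,2]>.045);y[:250]=0;y[330:]=0;y[:,:215]=0;y[:,265:]=0
Q=np.argwhere(y)[:,::-1].astype(np.float32);e=cv2.fitEllipse(cv2.convexHull(Q));print('top rim',e,onplane(p,[e[0]],.056))
```

```text
beaker rim [0.53922572 0.28457005]
dish [0.53386107 0.42894733] [0.00020385 0.06640359 0.        ] [0.06397438 0.01068517 0.        ]
casepad [0.52467462 0.12546111] [[0.44665518 0.08565498]
 [0.4475123  0.17268312]
 [0.60193095 0.16591319]
 [0.60260006 0.07759315]]Traceback (most recent call last):
  File "<stdin>", line 8, in <module>
cv2.error: OpenCV(4.12.0) /io/opencv/modules/imgproc/src/shapedescr.cpp:356: error: (-215:Assertion failed) n >= 0 && (depth == CV_32F || depth == CV_32S) in function 'fitEllipseNoDirect'
```

View pics/top2.png

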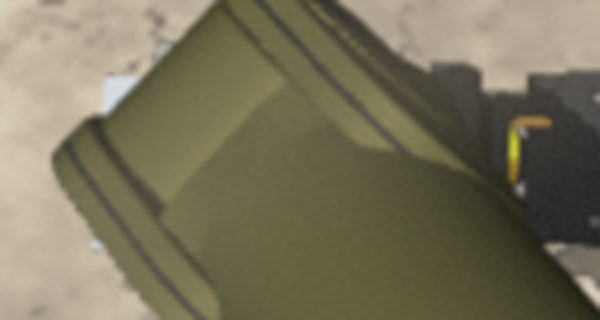

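The top view is blocked by the arm, so I'll use the wrist values for the dish.

Emit:
send_path(
  increments=[1,0.0062,0.05,0,0,0,0,1,0.0062,0.1,0,0,0,0,1,0.0062,0.1448,0,0,0,0,1,0.0062,0.1448,0.05,0,0,0,1,0.0062,0.1448,0.085,0,0,0,1,0.0062,0.1448,0.085,0,0,0,1,0.0062,0.1448,0.085,0,0,0,1,0.0062,0.1448,0.085,0,0,0],
  clamp_n=12,
)

```text
clock: 6.3
tool_pos: [0.5339, 0.4275, 0.1282]
eef_rot: [0.0, 1.0, 0.001, 0.001]
contact_force: [-0.2, 0.7, 0.7]
opening: 0.999
finger_force: 0.0
```

Run:
```python
from h import *
p,im,d=snap('wrist'); save(im,'w3.png',1); np.savez('w3.npz',im=im,d=d,**{k:np.array(v) for k,v in p.items()})
move([0.5335,0.4288,0.104],np.pi/2)
```

```text
{'d': array([0.0007, 0.0012, 0.0246]), 'rv': [array([ 0.0029,  0.0029, -0.0008]), array([ 0.0045, -0.0045,  3.1407])]} yaw now 1.57 q7 0.558
```

View pics/w3.png

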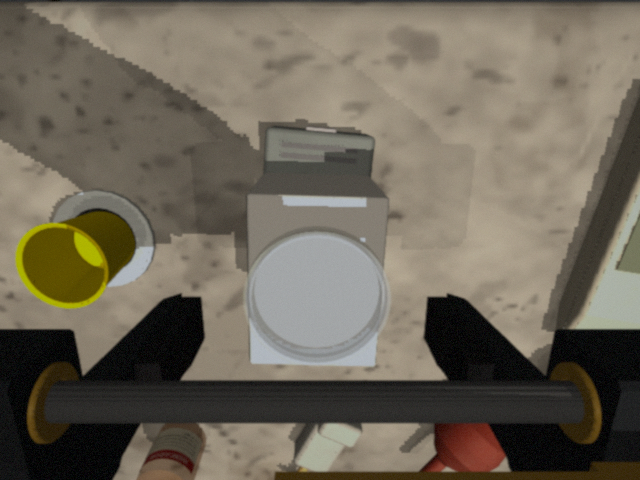

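The dish is centred between the fingers, with its lid centre at about (317,294).

Emit:
send_path(
  increments=[1,0,0.0012,0.022,0,0,0,1,0,0.0012,0.022,0,0,0,1,0,0.0012,0.022,0,0,0,1,0,0.0012,0.022,0,0,0],
  clamp_n=12,
)

```text
clock: 6.75
tool_pos: [0.5335, 0.4284, 0.1058]
eef_rot: [0.0, 1.0, 0.001, 0.001]
contact_force: [0.9, 0.1, 0.5]
opening: 1.0
finger_force: 0.0
```

Run:
```python
from h import *
z=np.load('w3.npz');p={k:z[k] for k in z.files}
q=onplane(p,[(245,296),(390,296),(317,231.5),(317,360)],.113); print('dish',q.mean(0)[:2],q[1]-q[0],q[3]-q[2])
move([0.5335,0.4288,0.103],np.pi/2)
```

```text
dish [0.53355839 0.42959718] [0.00016428 0.06272169 0.        ] [6.09595340e-02 4.62013242e-05 0.00000000e+00]
{'d': array([0.    , 0.0004, 0.0028]), 'rv': [array([ 0.0017,  0.0017, -0.0004]), array([ 2.7000e-03, -2.7000e-03,  3.1412e+00])]} yaw now 1.5704 q7 0.548
```

Emit:
send_path(
  increments=[1,0,0.001,0.0025,0,0,0,0.6,0,0.001,0.0025,0,0,0,0.6,0,0.001,0.0025,0,0,0,0.6,0,0.001,0.0025,0,0,0,0.6,0,0.001,0.0025,0,0,0,0.6,0,0.001,0.0025,0,0,0],
  clamp_n=10,
)

```text
clock: 7.35
tool_pos: [0.5328, 0.4289, 0.1018]
eef_rot: [0.0, 1.0, 0.0, 0.0]
contact_force: [-0.0, 0.1, 0.3]
opening: 0.709
finger_force: 10.0
```

Run:
```python
from h import *
move([0.5275,-0.0125,0.16],np.pi/2)
```

```text
{'d': array([ 0.0053, -0.4414, -0.0582]), 'rv': [array([ 0.0001,  0.    , -0.0001]), array([ 1.0000e-04, -2.0000e-04,  3.1415e+00])]} yaw now 1.5707 q7 0.547
```

Emit:
send_path(
  increments=[0.6,0,0,-0.03,0,0,0,0.6,0.005,-0.03,-0.058,0,0,0,0.6,0.005,-0.08,-0.058,0,0,0,0.6,0.005,-0.13,-0.058,0,0,0,0.6,0.005,-0.18,-0.058,0,0,0,0.6,0.005,-0.23,-0.058,0,0,0,0.6,0.005,-0.28,-0.058,0,0,0,0.6,0.005,-0.33,-0.058,0,0,0,0.6,0.005,-0.38,-0.058,0,0,0,0.6,0.005,-0.41,-0.058,0,0,0],
  clamp_n=10,
)

```text
clock: 8.35
tool_pos: [0.5272, 0.0137, 0.1596]
eef_rot: [0.002, 1.0, -0.001, -0.0]
contact_force: [0.2, 0.1, -0.5]
opening: 0.711
finger_force: 10.0
```

Emit:
send_path(
  increments=[0.6,0,-0.031,0.02,0,0,0,0.6,0,-0.031,0.06,0,0,0,0.6,0,-0.031,0.1,0,0,0,0.6,0,-0.031,0.115,0,0,0,0.6,0,-0.031,0.115,0,0,0,0.6,0,-0.031,0.115,0,0,0],
  clamp_n=10,
)

```text
clock: 8.95
tool_pos: [0.5281, -0.0119, 0.045]
eef_rot: [-0.0, 1.0, 0.0, 0.0]
contact_force: [0.3, -0.4, -0.3]
opening: 0.714
finger_force: 10.0
```

Run:
```python
from h import *
p,im,d=snap('wrist'); save(im,'w4.png',1); np.savez('w4.npz',im=im,d=d,**{k:np.array(v) for k,v in p.items()})
move([0.529,-0.0115,0.0085],np.pi/2)
```

```text
{'d': array([-0.0004,  0.0004,  0.0371]), 'rv': [array([ 0.0003,  0.0017, -0.    ]), array([ 2.6000e-03, -5.0000e-04,  3.1416e+00])]} yaw now 1.5708 q7 0.966
```

View pics/w4.png

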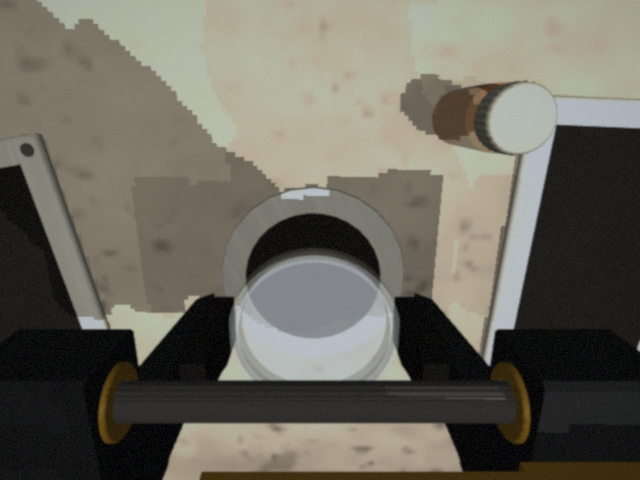

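The wrist view shows the dish over its pad. The pad outline runs from column 223 to 404 with its near edge at row 187, and the lid spans columns 231–399 with its near edge at row 248.

Run:
```python
from h import *
z=np.load('w4.npz');p={k:z[k] for k in z.files}
P=onplane(p,[(313.5,187),(222.5,270),(404,270)],.005); print('pad x',P[0,0]+.045,'y',P[1:,1].mean(),P)
r=onplane(p,[(231,318),(399,318),(315,248)],.0565); print('dish y',r[:2,1].mean(),r[1,1]-r[0,1],'x',r[2,0]+.0315)
W=cloud(p,z['d']); V=W[85:155,440:555].reshape(-1,3); V=V[V[:,2]>.02]; print('vial',V.min(0),V.max(0))
```

```text
pad x 0.5287886430431198 y -0.011548464361865511 [[ 0.48378864 -0.01139016  0.005     ]
 [ 0.52456044 -0.05589396  0.005     ]
 [ 0.52461219  0.03279703  0.005     ]]
dish y -0.010829111458774717 0.06176230696284038 x 0.5277634447713178
vial [ 0.44121515 -0.01120175  0.02004553] [0.46495858 0.0630581  0.19170743]
```

Emit:
send_path(
  increments=[0.6,-0.001,-0.0006,0.02,0,0,0,0.6,-0.001,-0.0006,0.032,0,0,0,0.6,-0.001,-0.0006,0.0365,0,0,0,0.6,-0.001,-0.0006,0.0375,0,0,0,0.6,-0.001,-0.0006,0.0375,0,0,0,0.6,-0.001,-0.0006,0.0375,0,0,0],
  clamp_n=10,
)

```text
clock: 9.6
tool_pos: [0.5291, -0.0126, 0.0077]
eef_rot: [0.0, 1.0, 0.0, 0.0]
contact_force: [0.1, 0.2, -0.3]
opening: 0.709
finger_force: 10.0
```

Emit:
send_path(
  increments=[0.6,0,0,0.0006,0,0,0,0.6,0,0,0.0006,0,0,0,0.8,0,0,0.0006,0,0,0,0.9,0,0,0.0006,0,0,0,1,0,0,-0.01,0,0,0,1,0,0,-0.05,0,0,0,1,0,0,-0.1,0,0,0,1,0,0,-0.14,0,0,0,1,0,0,-0.14,0,0,0,1,0,0,-0.14,0,0,0],
  clamp_n=10,
)

```text
clock: 10.6
tool_pos: [0.5292, -0.013, 0.1485]
eef_rot: [0.0, 1.0, -0.0, 0.001]
contact_force: [-0.4, 1.0, -0.3]
opening: 1.0
finger_force: 0.0
```

Run:
```python
from h import *
for n in('top','wrist'):
    p,im,d=snap(n); np.savez(n+'5.npz',im=im,d=d,**{k:np.array(v) for k,v in p.items()}); save(im,n+'5.png')
z=np.load('top5.npz');im=z['im']; c=im[252:328,125:205]; c2=im[245:345,215:420]
a=cv2.resize(c,None,fx=7,fy=7,interpolation=cv2.INTER_CUBIC); b=cv2.imread('pics/wrist5.png')[...,::-1]
save(a,'st5.png')
move([0.5317,0.428,0.2],1.537)
```

```text
{'d': array([-0.0036,  0.441 , -0.0536]), 'rv': [array([-0.0005, -0.0017,  0.0336]), array([ 2.600e-03, -7.000e-04, -3.108e+00])]} yaw now 1.5706 q7 1.051
```

View pics/st5.png

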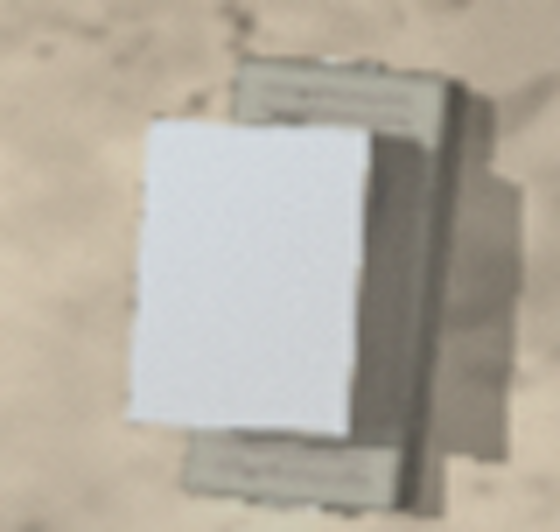

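View pics/wrist5.png

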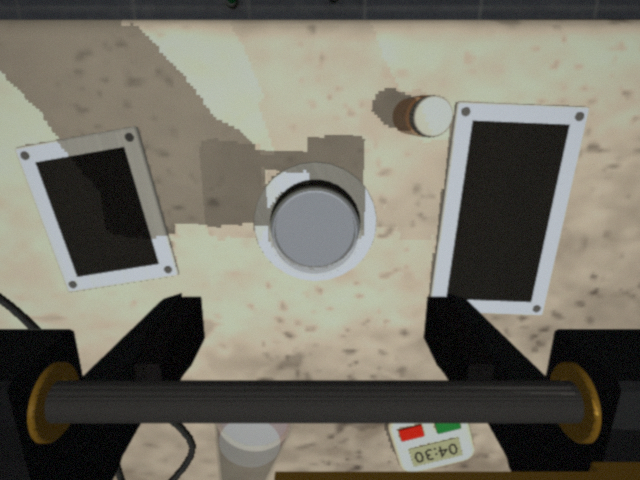

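The stack crop shows the carton corners at (150,120), (371,128), (348,436), (128,422). The wrist view shows the dish on its pad, lid columns 270–360 inside pad columns 255–377. The carton pad corners are at (18,146), (137,127), (178,272), (73,291).

Run:
```python
from h import *
def rect(n,P):
    v=P[0]-P[3]+P[1]-P[2]; w=P[3]-P[2]+P[0]-P[1]; ya=lambda v:np.arctan2(v[1],v[0])
    print(n,np.round(P.mean(0),4),'len',np.round(np.linalg.norm(v)/2,4),'wid',np.round(np.linalg.norm(w)/2,4),'yaws',np.round([ya(v),ya(w),ya(P[0]-P[3]),ya(P[1]-P[2]),ya(P[0]-P[1]),ya(P[3]-P[2])],4))
z=np.load('top5.npz');p={k:z[k] for k in z.files};W=cloud(p,z['d'])
g=lambda L:(np.array(L,float)+.5)/7-.5+[125,252]
rect('carton',onplane(p,g([(150,120),(371,128),(348,436),(128,422)]),.1)[:,:2])
m=(W[...,2]>.09)&(W[...,2]<.11);m[:252]=0;m[328:]=0;m[:,:130]=0;m[:,190:]=0
P=onplane(p,np.argwhere(m)[:,::-1],.1)[:,:2];print('depth carton',P.mean(0),cv2.minAreaRect((P*1e3).astype(np.float32)),np.linalg.eigh(np.cov(P.T))[1])
z=np.load('wrist5.npz');p={k:z[k] for k in z.files};im=z['im']
rect('w cartonpad',onplane(p,[(18,146),(137,127),(178,272),(73,291)],.005)[:,:2])
for x0,x1,hv in((40,170,'carton'),(445,575,'case')):
    mm=(im.max(2)<62).astype(np.uint8); mm[:,:x0]=0; mm[:,x1:]=0; mm[:118]=0; mm[303:]=0
    n,l,s,c=cv2.connectedComponentsWithStats(mm); i=1+np.argmax(s[1:,4]); P=onplane(p,np.argwhere(l==i)[:,::-1],.005)[:,:2]
    r=cv2.minAreaRect((P*1e3).astype(np.float32)); print(hv,'field',r,P.mean(0))
P=onplane(p,[(316,162.5),(316,281),(254.5,223),(377,223)],.005);print('dpad',P[:2,0].mean(),P[2:,1].mean(),P[1]-P[0])
P=onplane(p,[(315,181),(315,273),(269.5,228),(360.5,228)],.018);print('dish',P[:2,0].mean(),P[2:,1].mean(),P[1]-P[0])
```

```text
carton [0.5322 0.4273] len 0.0849 wid 0.0614 yaws [-0.0305  1.5405 -0.0271 -0.0338  1.5544  1.5264]
depth carton [0.53233398 0.42579887] ((532.4561157226562, 425.28363037109375), (65.43892669677734, 84.92695617675781), 88.2162094116211) [[-0.01743557 -0.99984799]
 [-0.99984799  0.01743557]]
w cartonpad [ 0.5204 -0.1657] len 0.1089 wid 0.0843 yaws [-2.9751 -1.403  -2.971  -2.9793 -1.4222 -1.3836]
carton field ((521.2966918945312, -168.1861114501953), (86.0345230102539, 62.8875732421875), 9.383440017700195) [ 0.5195128  -0.16829334]
case field ((525.4633178710938, 124.4252700805664), (65.79928588867188, 134.83743286132812), 87.52642822265625) [0.51968319 0.12510518]
dpad 0.5290755615690098 -0.011151193826551442 [8.93338260e-02 4.07877506e-05 0.00000000e+00]
dish 0.5286533507796194 -0.011723913280893807 [ 6.67103506e-02 -1.80468381e-05  0.00000000e+00]
```

Emit:
send_path(
  increments=[1,-0.004,0.04,-0.03,0,0,0.03,1,-0.004,0.09,-0.05,0,0,0.03,1,-0.004,0.14,-0.05,0,0,0.03,1,-0.004,0.19,-0.05,0,0,0.03,1,-0.004,0.24,-0.05,0,0,0.03,1,-0.004,0.29,-0.05,0,0,0.03,1,-0.004,0.34,-0.05,0,0,0.03,1,-0.004,0.39,-0.05,0,0,0.03,1,-0.004,0.442,-0.05,0,0,0.03,1,-0.004,0.442,-0.05,0,0,0.03],
  clamp_n=25,
)

```text
clock: 11.7
tool_pos: [0.5282, 0.4379, 0.1951]
eef_rot: [0.01, 1.0, 0.002, -0.002]
contact_force: [-1.0, 0.5, 0.0]
opening: 1.004
finger_force: 0.0
```

Emit:
send_path(
  increments=[1,0,0,0,0,0,0,1,0,0,0,0,0,0],
)

```text
clock: 11.9
tool_pos: [0.5329, 0.427, 0.1956]
eef_rot: [0.016, 1.0, -0.002, -0.001]
contact_force: [-0.1, -0.3, -0.2]
opening: 0.996
finger_force: 0.0
```

Run:
```python
from h import *
p,im,d=snap('wrist'); np.savez('w6.npz',im=im,d=d,**{k:np.array(v) for k,v in p.items()}); save(im,'w6.png')
W=cloud(p,d); m=(W[...,2]>.09)&(W[...,2]<.11)&(im.min(2)>140); m[300:]=0
n,l,s,c=cv2.connectedComponentsWithStats(m.astype(np.uint8)); i=1+np.argmax(s[1:,4]); print(s[i])
P=onplane(p,np.argwhere(l==i)[:,::-1],.1)[:,:2]; print(P.mean(0),cv2.minAreaRect((P*1e3).astype(np.float32)))
move([0.5335,0.429,0.045],1.541)
```

```text
[ 267  255   98   45 3779]
[0.55716754 0.42511644] ((555.9896240234375, 427.8282775878906), (61.60361862182617, 30.21057891845703), 88.26041412353516)
{'d': array([-1.00e-04,  3.00e-03,  1.51e-01]), 'rv': [array([-0.0035, -0.0006, -0.0024]), array([-1.0000e-03,  5.6000e-03,  3.1392e+00])]} yaw now 1.5386 q7 0.542
```

Emit:
send_path(
  increments=[1,0,0.0025,0.04,0,0,0,1,0,0.0025,0.085,0,0,0,1,0,0.0025,0.125,0,0,0,1,0,0.0025,0.148,0,0,0,1,0,0.0025,0.148,0,0,0,1,0,0.0025,0.148,0,0,0],
  clamp_n=25,
)

```text
clock: 12.55
tool_pos: [0.5338, 0.4305, 0.0497]
eef_rot: [0.016, 1.0, -0.0, 0.0]
contact_force: [0.0, -0.2, -0.4]
opening: 1.0
finger_force: 0.0
```

Run:
```python
from h import *
move([0.5335,0.429,0.045],1.541)
```

```text
{'d': array([ 0.0002, -0.0015,  0.0047]), 'rv': [array([-0.0006,  0.0004, -0.0021]), array([6.0000e-04, 9.0000e-04, 3.1395e+00])]} yaw now 1.5389 q7 0.478
```

Emit:
send_path(
  increments=[1,0,-0.0015,0.003,0,0,-0.002,0.5,0,-0.0015,0.003,0,0,-0.002,0.5,0,-0.0015,0.003,0,0,-0.002,0.5,0,-0.0015,0.003,0,0,-0.002,0.5,0,-0.0015,0.003,0,0,-0.002,0.5,0,-0.0015,0.003,0,0,-0.002],
  clamp_n=25,
)

```text
clock: 13.15
tool_pos: [0.5331, 0.4301, 0.0469]
eef_rot: [0.014, 1.0, -0.0, 0.0]
contact_force: [-0.1, -2.0, 4.7]
opening: 0.706
finger_force: 25.0
```

Run:
```python
from h import *
move([0.5213,-0.168,0.10],1.734)
```

```text
{'d': array([-0.0051, -0.5982, -0.053 ]), 'rv': [array([-0.0003,  0.0006, -0.1915]), array([9.0000e-04, 4.0000e-04, 2.9501e+00])]} yaw now 1.5425 q7 0.479
```

Emit:
send_path(
  increments=[0.5,0,0,-0.02,0,0,0,0.5,0,0,-0.06,0,0,0,0.5,0,-0.04,-0.08,0,0,0,0.5,-0.005,-0.09,-0.08,0,0,0,0.5,-0.005,-0.14,-0.08,0,0,0,0.5,-0.005,-0.19,-0.08,0,0,-0.05,0.5,-0.005,-0.24,-0.08,0,0,-0.1,0.5,-0.005,-0.29,-0.08,0,0,-0.1915,0.5,-0.005,-0.34,-0.08,0,0,-0.1915,0.5,-0.005,-0.39,-0.08,0,0,-0.1915],
  clamp_n=25,
)

```text
clock: 14.15
tool_pos: [0.5267, 0.0389, 0.1261]
eef_rot: [-0.082, 0.997, 0.0, 0.0]
contact_force: [0.9, -0.5, -0.7]
opening: 0.701
finger_force: 25.0
```

Run:
```python
from h import *
move([0.5213,-0.168,0.10],1.734)
```

```text
{'d': array([ 0.0391, -0.2033,  0.026 ]), 'rv': [array([0.0005, 0.0003, 0.0007]), array([-5.0000e-04,  8.0000e-04, -3.1409e+00])]} yaw now 1.7347 q7 1.034
```

Emit:
send_path(
  increments=[0.5,0.009,-0.048,0,0,0,0,0.5,0.018,-0.096,0,0,0,0,0.5,0.027,-0.144,0,0,0,0,0.5,0.0391,-0.2033,0,0,0,0,0.5,0.0391,-0.2033,0.026,0,0,0,0.5,0.0391,-0.2033,0.066,0,0,0,0.5,0.0391,-0.2033,0.084,0,0,0,0.5,0.0391,-0.2033,0.084,0,0,0,0.5,0.0391,-0.2033,0.084,0,0,0],
  clamp_n=25,
)

```text
clock: 15.05
tool_pos: [0.5217, -0.166, 0.0423]
eef_rot: [-0.082, 0.997, 0.0, 0.0]
contact_force: [-1.0, -0.1, -0.9]
opening: 0.701
finger_force: 25.0
```

Run:
```python
from h import *
p,im,d=snap('wrist'); np.savez('w7.npz',im=im,d=d,**{k:np.array(v) for k,v in p.items()}); save(im,'w7.png')
move([0.5213,-0.168,0.020],1.734)
```

```text
{'d': array([ 0.0012, -0.0018,  0.023 ]), 'rv': [array([-0.    ,  0.0015,  0.0006]), array([-2.400e-03, -1.000e-04, -3.141e+00])]} yaw now 1.7346 q7 1.294
```

View pics/w7.png

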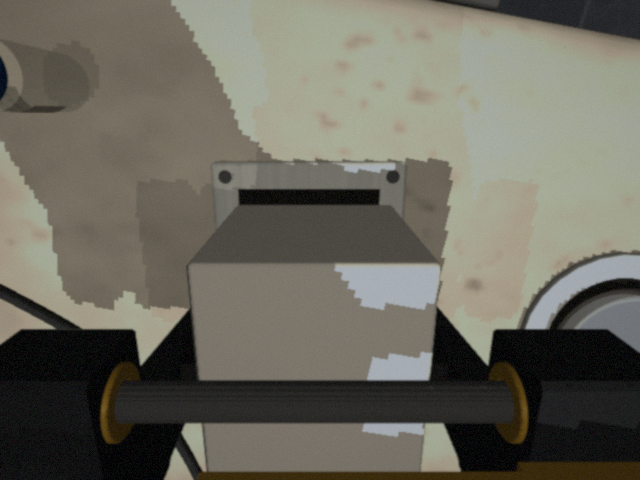

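The wrist view shows the carton over its pad. The pad's near edge runs from (213,162) to (405,162), the carton's near top edge from (189,264) to (440,264), and its lower near edge from (238,205) to (380,205).

Run:
```python
from h import *
z=np.load('w7.npz');p={k:z[k] for k in z.files}
a=onplane(p,[(213,162),(405,162)],.005)[:,:2]; f=onplane(p,[(238.5,189),(379.5,190)],.005)[:,:2]
c=onplane(p,[(238.5,205),(380.5,205)],.0285)[:,:2]; t=onplane(p,[(189,264),(440,264)],.0965)[:,:2]
for n,P,h in(('pad',a,.0555),('field',f,.0435),('cbot',c,.0425),('ctop',t,.0425)):
    v=P[1]-P[0]; ln=np.array([np.cos(.165),np.sin(.165)]); print(n,np.round(P.mean(0)+ln*h,4),'wid',np.linalg.norm(v),'yaw',np.arctan2(v[1],v[0]))
```

```text
pad [ 0.5216 -0.1675] wid 0.08529476322836528 yaw 1.733958589745659
field [ 0.5219 -0.1675] wid 0.06390159428923235 yaw 1.7268012518731097
cbot [ 0.5229 -0.1669] wid 0.056782909306201335 yaw 1.7339420774812617
ctop [ 0.5223 -0.1651] wid 0.06050515499632569 yaw 1.733917628484735
```

Emit:
send_path(
  increments=[0.5,0.001,-0.0013,0.012,0,0,0,0.5,0.001,-0.0013,0.019,0,0,0,0.5,0.001,-0.0013,0.0215,0,0,0,0.5,0.001,-0.0013,0.0215,0,0,0,0.5,0.001,-0.0013,0.0215,0,0,0],
  clamp_n=25,
)

```text
clock: 15.6
tool_pos: [0.5207, -0.1677, 0.0208]
eef_rot: [-0.082, 0.997, 0.0, 0.0]
contact_force: [-0.3, -0.2, -0.7]
opening: 0.7
finger_force: 25.0
```

Emit:
send_path(
  increments=[0.5,0,0,0.001,0,0,0,0.5,0,0,0.001,0,0,0,0.75,0,0,0.001,0,0,0,0.85,0,0,0.001,0,0,0,1,0,0,-0.01,0,0,0,1,0,0,-0.05,0,0,0,1,0,0,-0.1,0,0,0,1,0,0,-0.15,0,0,0,1,0,0,-0.17,0,0,0,1,0,0,-0.17,0,0,0],
  clamp_n=25,
)

```text
clock: 16.6
tool_pos: [0.5227, -0.1681, 0.1949]
eef_rot: [-0.081, 0.997, -0.001, 0.004]
contact_force: [0.2, -0.3, 0.0]
opening: 1.0
finger_force: 0.0
```

Run:
```python
from h import *
for n in('top','wrist'):
    p,im,d=snap(n); np.savez(n+'8.npz',im=im,d=d,**{k:np.array(v) for k,v in p.items()}); save(im,n+'8.png')
z=np.load('top8.npz');p={k:z[k] for k in z.files};W=cloud(p,z['d'])
m=(W[...,2]>.022)&(W[...,2]<.045);m[245:335]&=True;m[:245]=0;m[335:]=0;m[:,:135]=0;m[:,200:]=0
n,l,s,c=cv2.connectedComponentsWithStats(m.astype(np.uint8)); i=1+np.argmax(s[1:,4]);print(s[i])
P=onplane(p,np.argwhere(l==i)[:,::-1],.032)[:,:2];print('case',P.mean(0),cv2.minAreaRect((P*1e3).astype(np.float32)))
z=np.load('wrist8.npz');p={k:z[k] for k in z.files};W=cloud(p,z['d']);m=(W[...,2]>.065)&(W[...,2]<.082);m[320:]=0
n,l,s,c=cv2.connectedComponentsWithStats(m.astype(np.uint8)); i=1+np.argmax(s[1:,4]);print(s[i])
P=onplane(p,np.argwhere(l==i)[:,::-1],.073)[:,:2];print('carton',P.mean(0),cv2.minAreaRect((P*1e3).astype(np.float32)))
im=z['im'];save(np.hstack([im[100:320,180:460],cv2.resize(np.load('top8.npz')['im'][250:330,120:220],(275,220))]),'c8.png',1.4)
move([0.5315,0.4258,0.2],1.5)
```

```text
[ 151  260   39   65 1981]
case [0.53057315 0.42403378] ((530.912109375, 423.79248046875), (65.3607406616211, 133.3251495361328), 85.1066665649414)
[  267   167    96   123 11274]
carton [ 0.51895506 -0.16799602] ((520.9071655273438, -167.69215393066406), (85.67423248291016, 62.26944351196289), 9.310519218444824)
{'d': array([-0.1076,  0.5842, -0.0092]), 'rv': [array([-0.0005,  0.0004,  0.234 ]), array([-5.0000e-04, -8.0000e-04, -2.9076e+00])]} yaw now 1.734 q7 1.46
```

View pics/c8.png

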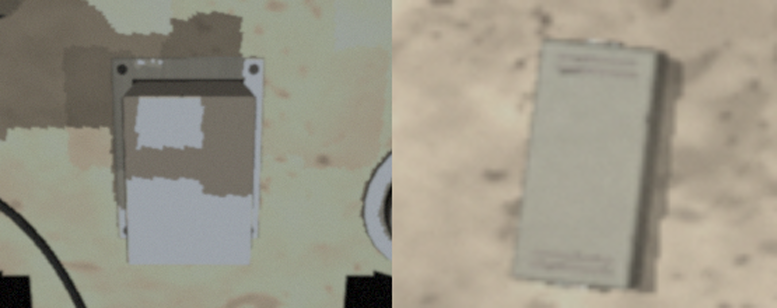

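The carton sits centred and aligned on its pad, and the case is now bare, standing at an angle of about -0.08 rad. I'll move over it and measure from the wrist camera.

Emit:
send_path(
  increments=[1,-0.009,0.049,0,0,0,0.1,1,-0.018,0.098,0,0,0,0.2,1,-0.027,0.147,0,0,0,0.24,1,-0.036,0.196,0,0,0,0.24,1,-0.045,0.245,0,0,0,0.24,1,-0.054,0.294,0,0,0,0.24,1,-0.063,0.343,0,0,0,0.24,1,-0.072,0.392,0,0,0,0.24,1,-0.081,0.441,0,0,0,0.24,1,-0.09,0.49,0,0,0,0.24],
  clamp_n=35,
)

```text
clock: 17.7
tool_pos: [0.5284, 0.3315, 0.1887]
eef_rot: [0.038, 0.999, -0.001, -0.001]
contact_force: [1.1, -0.8, -0.1]
opening: 1.001
finger_force: 0.0
```

Run:
```python
from h import *
move([0.532,0.4258,0.2],1.493)
```

```text
{'d': array([ 0.0036,  0.0943, -0.0115]), 'rv': [array([-0.003 , -0.0025,  0.0018]), array([ 0.004 , -0.0047, -3.1398])]} yaw now 1.4948 q7 0.53
```

Emit:
send_path(
  increments=[1,0.0036,0.046,-0.01,0,0,0,1,0.0036,0.093,-0.01,0,0,0,1,0.0036,0.093,-0.01,0,0,0,1,0.0036,0.093,-0.01,0,0,0,1,0.0036,0.093,-0.01,0,0,0],
  clamp_n=35,
)

```text
clock: 18.2
tool_pos: [0.5332, 0.421, 0.1991]
eef_rot: [0.039, 0.999, -0.002, -0.001]
contact_force: [0.6, -0.5, 0.3]
opening: 1.002
finger_force: 0.0
```

Run:
```python
from h import *
p,im,d=snap('wrist'); np.savez('w9.npz',im=im,d=d,**{k:np.array(v) for k,v in p.items()}); save(im,'w9.png')
W=cloud(p,d); m=(W[...,2]>.024)&(W[...,2]<.04); m[330:]=0
n,l,s,c=cv2.connectedComponentsWithStats(m.astype(np.uint8)); i=1+np.argmax(s[1:,4]); print(s[i])
P=onplane(p,np.argwhere(l==i)[:,::-1],.032)[:,:2]; print(P.mean(0),cv2.minAreaRect((P*1e3).astype(np.float32)))
w,v=np.linalg.eigh(np.cov(P.T)); print(w**.5*12**.5,np.arctan(v[1,1]/v[0,1]))
z=np.load('top8.npz');p={k:z[k] for k in z.files};W=cloud(p,z['d'])
m=(W[...,2]>.027)&(W[...,2]<.04);m[:245]=0;m[335:]=0;m[:,:135]=0;m[:,200:]=0
P=onplane(p,np.argwhere(m)[:,::-1],.032)[:,:2];w,v=np.linalg.eigh(np.cov(P.T)); print(P.mean(0),w**.5*12**.5,np.arctan(v[1,1]/v[0,1]))
move([0.532,0.4255,0.03],1.493)
```

```text
[  542    66    98   212 13140]
[0.52099443 0.63937874] ((522.4701538085938, 641.50244140625), (56.445465087890625, 158.57081604003906), 80.21918487548828)
[0.05084973 0.14937312] -0.09701398157465048
[0.5305327  0.42432519] [0.06426651 0.13076198] -0.08711100737532723
{'d': array([0.0018, 0.0052, 0.1695]), 'rv': [array([-0.0034, -0.0007, -0.0007]), array([-1.1000e-03,  5.3000e-03,  3.1409e+00])]} yaw now 1.4923 q7 0.474
```

Run:
```python
from h import *
z=np.load('w9.npz');p={k:z[k] for k in z.files}
W=cloud(p,z['d']); m=(W[...,2]>.026)&(W[...,2]<.04); m[330:]=0;m[:,:210]=0;m[:,420:]=0
n,l,s,c=cv2.connectedComponentsWithStats(m.astype(np.uint8)); i=1+np.argmax(s[1:,4]); print(s[i])
P=onplane(p,np.argwhere(l==i)[:,::-1],.032)[:,:2]; print(P.mean(0),cv2.minAreaRect((P*1e3).astype(np.float32)))
w,v=np.linalg.eigh(np.cov(P.T)); print(w**.5*12**.5,np.arctan(v[1,1]/v[0,1]))
```

```text
[  279   126    86   165 13072]
[0.52763642 0.42663495] ((531.372314453125, 426.3030700683594), (63.531837463378906, 131.74522399902344), 84.92598724365234)
[0.06330935 0.12951751] -0.08765107263365192
```

Emit:
send_path(
  increments=[1,0.0025,0.0055,0.04,0,0,0.009,1,0.0025,0.0055,0.09,0,0,0.009,1,0.0025,0.0055,0.135,0,0,0.009,1,0.0025,0.0055,0.17,0,0,0.009,1,0.0025,0.0055,0.184,0,0,0.009,1,0.0025,0.0055,0.184,0,0,0.009,1,0.0025,0.0055,0.184,0,0,0.009],
  clamp_n=35,
)

```text
clock: 18.95
tool_pos: [0.5323, 0.4292, 0.0183]
eef_rot: [0.043, 0.999, 0.001, 0.001]
contact_force: [0.4, 0.2, 0.6]
opening: 0.998
finger_force: 0.0
```

Run:
```python
from h import *
move([0.5314,0.4263,0.008],1.483)
```

```text
{'d': array([ 0.0006, -0.003 ,  0.0103]), 'rv': [array([0.0017, 0.0016, 0.0012]), array([-2.5000e-03,  2.7000e-03, -3.1404e+00])]} yaw now 1.4842 q7 0.376
```

Emit:
send_path(
  increments=[1,0.0005,-0.003,0.008,0,0,0.001,1,0.0005,-0.003,0.008,0,0,0.001,1,0.0005,-0.003,0.008,0,0,0.001,0.5,0.0005,-0.003,0.008,0,0,0.001,0.5,0.0005,-0.003,0.008,0,0,0.001,0.5,0.0005,-0.003,0.008,0,0,0.001,0.5,0.0005,-0.003,0.008,0,0,0.001,0.5,0.0005,-0.003,0.008,0,0,0.001],
  clamp_n=35,
)

```text
clock: 19.75
tool_pos: [0.5304, 0.4262, 0.0089]
eef_rot: [0.043, 0.999, 0.0, 0.0]
contact_force: [-0.3, -0.1, 0.6]
opening: 0.721
finger_force: 35.0
```

Run:
```python
from h import *
move([0.5235,0.1245,0.10],1.5305)
```

```text
{'d': array([-0.0192, -0.3011, -0.0912]), 'rv': [array([ 0.0003,  0.0001, -0.0463]), array([ 2.0000e-04, -4.0000e-04,  3.0953e+00])]} yaw now 1.4842 q7 0.372
```

Emit:
send_path(
  increments=[0.5,0,0,-0.03,0,0,0,0.5,0,0,-0.08,0,0,0,0.5,0,-0.01,-0.12,0,0,0,0.5,-0.004,-0.06,-0.12,0,0,-0.0463,0.5,-0.007,-0.11,-0.12,0,0,-0.0463,0.5,-0.010,-0.16,-0.12,0,0,-0.0463,0.5,-0.013,-0.21,-0.12,0,0,-0.0463,0.5,-0.0165,-0.26,-0.12,0,0,-0.0463,0.5,-0.0192,-0.301,-0.12,0,0,-0.0463,0.5,-0.0192,-0.301,-0.12,0,0,-0.0463],
  clamp_n=35,
)

```text
clock: 20.75
tool_pos: [0.5224, 0.1144, 0.1277]
eef_rot: [0.026, 1.0, -0.005, -0.002]
contact_force: [1.2, -0.7, -2.8]
opening: 0.721
finger_force: 35.0
```

Emit:
send_path(
  increments=[0.5,0,0,0.02,0,0,0,0.5,0,0,0.02,0,0,0,0.5,0,0,0.02,0,0,0,0.5,0,0,0.02,0,0,0],
  clamp_n=35,
)

```text
clock: 21.15
tool_pos: [0.5237, 0.1253, 0.1091]
eef_rot: [0.02, 1.0, 0.0, 0.0]
contact_force: [0.4, 0.4, -2.4]
opening: 0.721
finger_force: 35.0
```

Run:
```python
from h import *
p,im,d=snap('wrist'); np.savez('w10.npz',im=im,d=d,**{k:np.array(v) for k,v in p.items()})
move([0.5235,0.1245,0.10],1.5305)
W=cloud(p,d); m=(W[...,2]>.115)&(W[...,2]<.15); m[:,:200]=0; m[:,440:]=0;m[330:]=0
Q=np.argwhere(m); print('case px',Q.min(0),Q.max(0)) 
# dark field blobs and bright pad blobs
for nm,mm in(('dark',im.max(2)<62),):
    mm=mm.astype(np.uint8); mm[325:]=0
    n,l,s,c=cv2.connectedComponentsWithStats(mm)
    for i in range(1,n):
        if s[i,4]>100: print(nm,s[i],c[i])
t=get_state()['tool_pos']; 
# predicted case top near edge & pad outline pixel positions
Rm,tv=np.array(p['rvec']),np.array(p['tvec'])
def rc(cx,cy,yaw,L,w,z): 
    u=np.array([np.cos(yaw),np.sin(yaw)]);v=np.array([-u[1],u[0]]);c=np.array([cx,cy])
    return np.array([[*(c+a*u*L/2+b*v*w/2),z] for a,b in((-1,-1),(-1,1),(1,1),(1,-1))])
for r in (rc(.5235,.1245,-.04,.156,.09,.005),rc(.5235,.1245,-.04,.132,.066,.005)): print(np.round(cv2.projectPoints(r,Rm,tv,np.array([[p['fx'],0,p['cx']],[0,p['fy'],p['cy']],[0,0,1]]),None)[0][:,0],1).tolist())
save(im,'w10.png')
```

```text
{'d': array([ 0.0002, -0.0007,  0.0092]), 'rv': [array([0.0006, 0.0007, 0.0009]), array([-1.1000e-03,  9.0000e-04, -3.1407e+00])]} yaw now 1.5314 q7 0.692
case px [148 200] [329 439]
dark [   0    0  425   27 6822] [166.36338317   9.20316623]
dark [427   0 118   8 633] [479.28120063   2.60663507]
dark [ 223  133  183   27 2659] [312.01353892 145.20759684]
dark [ 61 206  91  73 908] [115.79295154 224.80176211]
dark [522 222  57  63 447] [537.16778523 248.57718121]
dark [174 295  48  30 975] [202.30153846 312.3025641 ]
dark [ 406  295   49   30 1003] [425.10667996 312.24526421]
[[234.2, 110.7], [388.4, 110.7], [376.2, 345.5], [247.2, 345.5]]
[[255.7, 132.0], [367.0, 132.0], [359.6, 330.2], [263.8, 330.2]]
```

Run:
```python
from h import *
z=np.load('w10.npz');im=z['im'].astype(int); g=cv2.cvtColor(z['im'],cv2.COLOR_RGB2GRAY).astype(int)
for r in(118,126,136,139): print(r,'L',g[r,225:268].tolist(),'\n   R',g[r,355:398].tolist())
for c in(265,310,355): print(c,g[100:175,c].tolist())
```

```text
118 L [114, 115, 114, 115, 115, 114, 115, 112, 113, 116, 110, 108, 122, 128, 130, 128, 127, 114, 90, 69, 60, 56, 52, 67, 89, 109, 122, 129, 130, 130, 130, 128, 128, 132, 134, 132, 132, 131, 133, 134, 133, 132, 130] 
   R [205, 205, 204, 201, 204, 203, 204, 203, 202, 202, 204, 204, 205, 202, 203, 204, 204, 200, 190, 163, 133, 112, 105, 102, 110, 130, 155, 181, 198, 201, 203, 197, 185, 172, 173, 181, 182, 179, 178, 173, 172, 172, 171]
126 L [129, 129, 127, 119, 117, 116, 117, 116, 117, 114, 114, 109, 113, 121, 126, 129, 130, 127, 109, 84, 72, 63, 61, 72, 89, 112, 126, 129, 133, 131, 127, 128, 131, 133, 131, 133, 132, 132, 134, 135, 136, 132, 130] 
   R [204, 206, 203, 203, 203, 203, 203, 203, 204, 203, 202, 203, 203, 205, 204, 202, 203, 203, 192, 167, 132, 112, 106, 102, 114, 138, 162, 186, 201, 202, 203, 192, 178, 172, 176, 179, 179, 180, 175, 176, 177, 178, 177]
136 L [132, 130, 133, 133, 128, 131, 128, 131, 131, 128, 121, 113, 118, 120, 126, 131, 132, 130, 135, 131, 129, 135, 134, 132, 130, 131, 131, 131, 130, 131, 124, 95, 49, 25, 11, 13, 15, 14, 15, 20, 19, 18, 19] 
   R [35, 31, 
[... 970 characters left out ...]
9, 187, 186, 186, 187, 187, 190, 187, 187, 188, 175, 162, 180, 194, 183, 149, 128, 132, 131, 131, 130, 132, 129, 131, 131, 132, 133, 130, 128, 130, 130, 115, 68, 33, 12, 14, 15, 23, 25, 19, 22, 21, 13, 8, 15, 20, 17, 33, 54, 62, 64, 84, 121, 153, 177, 189, 187, 181, 158, 101, 76, 90, 101, 107, 117, 118, 121, 127, 130, 138, 140, 142, 141, 140, 141]
355 [184, 182, 183, 179, 177, 174, 174, 177, 178, 165, 139, 157, 188, 199, 201, 202, 200, 203, 205, 203, 202, 204, 202, 204, 204, 203, 204, 203, 202, 201, 198, 178, 107, 48, 29, 29, 35, 31, 29, 26, 30, 26, 30, 30, 18, 28, 32, 28, 27, 23, 20, 30, 46, 47, 53, 53, 57, 55, 57, 63, 78, 86, 103, 110, 114, 119, 122, 131, 133, 137, 143, 144, 142, 147, 145]
```

Run:
```python
from h import *
z=np.load('w10.npz');p={k:z[k] for k in z.files}; g=cv2.cvtColor(z['im'],cv2.COLOR_RGB2GRAY).astype(int)
print('top edge',onplane(p,[(311,160),(311,162)],.1326)+[.065,0,0],'bottom edge',onplane(p,[(265,150.5),(355,150.5)],.1006)+[.065,0,0])
print(g[200,215:245].tolist(),g[200,385:420].tolist()); print(g[250,205:240].tolist(),g[250,385:420].tolist())
W=cloud(p,z['d']);print(W[165:240:15,311].round(4).tolist())
move([0.5235,0.1248,0.10],1.5305)
```

```text
top edge [[0.52532138 0.12762231 0.1326    ]
 [0.52590753 0.12759762 0.1326    ]] bottom edge [[0.52456635 0.11034658 0.1006    ]
 [0.52590593 0.14375901 0.1006    ]]
[77, 77, 77, 81, 85, 85, 86, 82, 83, 81, 84, 84, 85, 82, 85, 86, 83, 84, 86, 84, 83, 85, 93, 118, 135, 141, 138, 139, 137, 139] [145, 146, 144, 145, 143, 144, 146, 144, 145, 145, 144, 144, 143, 145, 144, 143, 141, 144, 143, 141, 144, 145, 144, 143, 144, 137, 132, 126, 119, 116, 109, 125, 155, 175, 176]
[133, 132, 132, 131, 138, 153, 155, 131, 106, 95, 78, 72, 72, 70, 74, 76, 80, 80, 80, 82, 82, 82, 81, 80, 80, 81, 80, 80, 81, 83, 82, 81, 81, 84, 81] [141, 143, 139, 137, 110, 85, 78, 78, 80, 80, 82, 80, 83, 79, 83, 80, 82, 80, 80, 79, 81, 79, 78, 75, 71, 69, 72, 97, 142, 165, 169, 168, 168, 170, 169]
[[0.4619, 0.1276, 0.1319], [0.4661, 0.1274, 0.1333], [0.4708, 0.1272, 0.133], [0.4754, 0.127, 0.1329], [0.4802, 0.1268, 0.1328]]
{'d': array([ 0.0002, -0.0004,  0.0092]), 'rv': [array([0.0006, 0.0007, 0.0009]), array([-1.1000e-03,  9.0000e-04, -3.1407e+00])]} yaw now 1.5314 q7 0.692
```

Emit:
send_path(
  increments=[0.5,0.0017,-0.0006,0.03,0,0,0,0.5,0.0017,-0.0006,0.06,0,0,0,0.5,0.0017,-0.0006,0.082,0,0,0,0.5,0.0017,-0.0006,0.091,0,0,0,0.5,0.0017,-0.0006,0.0935,0,0,0,0.5,0.0017,-0.0006,0.0935,0,0,0,0.5,0.0017,-0.0006,0.0935,0,0,0],
  clamp_n=35,
)

```text
clock: 21.9
tool_pos: [0.5226, 0.1243, 0.0163]
eef_rot: [0.02, 1.0, 0.0, 0.001]
contact_force: [0.2, -0.0, -3.0]
opening: 0.722
finger_force: 35.0
```

Run:
```python
from h import *
move([0.5219,0.1247,0.0138],1.5305)
```

```text
{'d': array([0.0007, 0.0004, 0.0025]), 'rv': [array([ 0.0009,  0.0018, -0.0001]), array([ 2.8000e-03, -1.5000e-03,  3.1414e+00])]} yaw now 1.5304 q7 0.601
```

Emit:
send_path(
  increments=[0.5,0.0003,0.0003,0.0015,0,0,0,0.5,0.0003,0.0003,0.0015,0,0,0,0.5,0.0003,0.0003,0.0015,0,0,0],
  clamp_n=35,
)

```text
clock: 22.2
tool_pos: [0.5217, 0.1243, 0.0141]
eef_rot: [0.02, 1.0, 0.0, 0.0]
contact_force: [-0.9, 0.6, -3.0]
opening: 0.723
finger_force: 35.0
```

Run:
```python
from h import *
move([0.5219,0.1247,0.0138],1.5305)
```

```text
{'d': array([-0.0002,  0.0004,  0.0003]), 'rv': [array([ 0.0003,  0.0005, -0.0001]), array([ 8.0000e-04, -5.0000e-04,  3.1415e+00])]} yaw now 1.5304 q7 0.599
```

Release, rise and look.

Emit:
send_path(
  increments=[0.5,0,0,0.0005,0,0,0,0.5,0,0,0.0005,0,0,0,0.78,0,0,0.0005,0,0,0,0.85,0,0,0.0005,0,0,0,1,0,0,-0.01,0,0,0,1,0,0,-0.05,0,0,0,1,0,0,-0.1,0,0,0,1,0,0,-0.15,0,0,0,1,0,0,-0.17,0,0,0,1,0,0,-0.17,0,0,0],
  clamp_n=35,
)

```text
clock: 23.2
tool_pos: [0.5234, 0.125, 0.1876]
eef_rot: [0.02, 1.0, 0.001, 0.003]
contact_force: [-0.3, -0.4, 0.1]
opening: 1.003
finger_force: 0.0
```

Emit:
send_path(
  increments=[1,0,0.05,-0.02,0,0,0,1,0,0.1,-0.02,0,0,0,1,0,0.14,-0.02,0,0,0,1,0,0.14,-0.02,0,0,0,1,0,0.14,-0.02,0,0,0],
)

```text
clock: 23.7
tool_pos: [0.526, 0.2648, 0.2026]
eef_rot: [0.019, 1.0, -0.001, -0.001]
contact_force: [-0.1, -0.9, 1.3]
opening: 0.996
finger_force: 0.0
```

Run:
```python
from h import *
p,im,d=snap('wrist'); np.savez('w11.npz',im=im,d=d,**{k:np.array(v) for k,v in p.items()}); W=cloud(p,d)
g=cv2.cvtColor(im,cv2.COLOR_RGB2GRAY)
def big(m):
    n,l,s,c=cv2.connectedComponentsWithStats(m.astype(np.uint8)); return l==1+np.argmax(s[1:,4])
m=(W[...,2]>.03)&(W[...,2]<.043)&(W[...,0]<.6)&(abs(W[...,1]-.125)<.06);m[330:]=0
P=onplane(p,np.argwhere(big(m))[:,::-1],.037)[:,:2];print('case',P.mean(0),cv2.minAreaRect((P*1e3).astype(np.float32)))
# beaker rim and pad
m=(im[...,2]<80)&(im[...,0]>90)&(W[...,2]>.05)&(W[...,2]<.062)&(abs(W[...,1]-.283)<.05);m[330:]=0
e=cv2.fitEllipse(cv2.convexHull(np.argwhere(m)[:,::-1].astype(np.float32)));print('rim',e,onplane(p,[e[0]],.056))
K=np.array([[p['fx'],0,p['cx']],[0,p['fy'],p['cy']],[0,0,1]])
pr=lambda P:cv2.projectPoints(np.array(P,float),p['rvec'],p['tvec'],K,None)[0][:,0].round(1).tolist()
print('pad px pred',pr([[.541,.283,.005],[.506,.283,.005],[.541,.248,.005],[.541,.318,.005]]))
c=pr([[.541,.283,.005]])[0]; v=int(c[1])
for r in(v-30,v-25): print(r,g[r,int(c[0])-45:int(c[0])+46].tolist())
cc=int(c[0]); print('col',cc,g[v-60:v,cc].tolist())
```

```text
case [0.51858123 0.12632701] ((522.1608276367188, 126.22618103027344), (65.49392700195312, 132.1903533935547), 87.57160949707031)
rim ((339.8580017089844, 239.83282470703125), (66.22111511230469, 69.0816421508789), 83.94146728515625) [[0.54029939 0.2842197  0.056     ]]
pad px pred [[335.0, 223.5], [334.0, 183.4], [294.8, 225.0], [375.3, 222.0]]
193 [95, 96, 98, 98, 97, 96, 95, 97, 99, 100, 96, 97, 94, 99, 99, 94, 94, 94, 91, 96, 107, 116, 119, 120, 118, 117, 116, 118, 117, 118, 117, 117, 118, 118, 117, 118, 118, 119, 119, 117, 118, 118, 118, 120, 118, 117, 119, 120, 128, 158, 174, 173, 178, 181, 179, 181, 183, 183, 183, 180, 179, 181, 182, 182, 181, 182, 183, 184, 182, 174, 162, 145, 142, 144, 145, 140, 133, 133, 132, 134, 134, 142, 145, 148, 149, 147, 147, 150, 153, 148, 146]
198 [94, 95, 99, 98, 98, 98, 94, 97, 96, 97, 99, 96, 96, 95, 100, 113, 119, 119, 116, 118, 121, 118, 117, 118, 116, 117, 117, 117, 118, 115, 120, 120, 118, 116, 118, 111, 111, 104, 98, 83, 73, 66, 62, 60, 57, 55, 56, 56, 62, 69, 74, 81, 94, 111, 141, 159, 167, 176, 181, 183, 181, 183, 182, 179, 182, 184, 184, 179, 184, 183, 182, 182, 182, 183, 179, 172, 153, 149, 152, 154, 152, 151, 150, 142, 138, 133, 131, 135, 141, 143, 139]
col 335 [95, 96, 97, 97, 99, 97, 100, 98, 98, 97, 96, 97, 96, 96, 97, 95, 97, 92, 94, 94, 94, 112, 119, 121, 117, 118, 116, 116, 116, 117, 117, 121, 118, 118, 101, 55, 22, 40, 59, 65, 64, 61, 64, 69, 89, 100, 91, 88, 101, 124, 129, 127, 131, 130, 140, 154, 160, 160, 164, 162]
```

Emit:
send_path(
  increments=[1,0.05,0.05,-0.02,0,0,0,1,0.08,0.1,-0.04,0,0,0,1,0.11,0.15,-0.04,0,0,0,1,0.15,0.2,-0.04,0,0,0,1,0.18,0.25,-0.04,0,0,0,1,0.2,0.28,-0.04,0,0,0,1,0.2,0.28,-0.04,0,0,0],
)

```text
clock: 24.45
tool_pos: [0.3392, 0.5511, 0.2431]
eef_rot: [0.022, 1.0, -0.001, 0.0]
contact_force: [0.5, 1.0, -0.8]
opening: 0.998
finger_force: 0.0
```

Run:
```python
from h import *
p,im,d=snap('top'); np.savez('top12.npz',im=im,d=d,**{k:np.array(v) for k,v in p.items()}); W=cloud(p,d)
g=cv2.cvtColor(im,cv2.COLOR_RGB2GRAY)
def reg(a,b,y0,r,z):
    m=(W[...,2]>a)&(W[...,2]<b)&(abs(W[...,1]-y0)<r)&(abs(W[...,0]-.525)<.1)
    n,l,s,c=cv2.connectedComponentsWithStats(m.astype(np.uint8)); i=1+np.argmax(s[1:,4]); return onplane(p,np.argwhere(l==i)[:,::-1],z)[:,:2]
for n,a in(('case',(.028,.045,.124,.08,.037)),('carton',(.062,.085,-.169,.08,.073)),('dish',(.0125,.025,-.013,.06,.018)),('beaker',(.045,.062,.283,.05,.056))):
    P=reg(*a); w,v=np.linalg.eigh(np.cov(P.T)); print(n,len(P),P.mean(0).round(4),np.round(w**.5*12**.5,4),np.arctan(v[1,1]/v[0,1]).round(4),cv2.minAreaRect((P*1e3).astype(np.float32)))
# outer pad of the case vs first image: case field centre top (.5217,.1240)
for r in(275,300,325): print(r,g[r,290:345].tolist())
for c in(308,316,324): print(c,g[258:275,c].tolist(),g[325:342,c].tolist())
save(im,'top12.png')
for y,n in((.67,'flasks'),):
    z0=np.load('top0.npz')['d']; D=abs(z0-d); print('flask depth diff',np.median(D[195:240,270:300]),np.median(D[200:235,388:422]))
```

```text
case 1951 [0.5222 0.1232] [0.0637 0.1311] -0.0367 ((522.1887817382812, 123.22297668457031), (63.86139678955078, 132.92779541015625), 87.69129180908203)
carton 1369 [ 0.5205 -0.1677] [0.065  0.0853] 0.1748 ((520.5311279296875, -167.33055114746094), (85.17086029052734, 65.45063018798828), 9.267867088317871)
dish 730 [ 0.5309 -0.0133] [0.0558 0.0563] -1.5197 ((530.6669921875, -12.991329193115234), (63.03056335449219, 63.34736251831055), 0.6759322881698608)
beaker 150 [0.5401 0.2862] [0.0575 0.0599] 0.4534 ((540.2849731445312, 282.4080505371094), (50.719627380371094, 50.901947021484375), 1.1321760416030884)
275 [172, 170, 172, 175, 173, 182, 196, 196, 198, 196, 182, 146, 137, 154, 157, 153, 149, 145, 145, 142, 146, 144, 139, 140, 139, 137, 139, 138, 138, 137, 137, 139, 137, 137, 138, 137, 139, 145, 152, 150, 146, 133, 127, 157, 175, 196, 198, 177, 157, 182, 188, 184, 183, 181, 180]
300 [179, 177, 177, 168, 172, 196, 196, 197, 195, 165, 116, 1
[... 369 characters left out ...]
147, 146, 146, 146, 149, 150, 154, 155, 153, 139, 132, 153, 156, 174, 197, 174, 156, 192, 196, 195, 195, 193, 194, 194, 194, 194]
308 [160, 161, 159, 162, 186, 198, 199, 197, 196, 149, 138, 151, 153, 142, 144, 151, 140] [149, 137, 147, 154, 143, 122, 173, 195, 198, 195, 178, 182, 194, 194, 194, 193, 194]
316 [158, 158, 160, 159, 152, 185, 197, 198, 195, 178, 144, 146, 152, 144, 138, 147, 142] [149, 138, 138, 147, 151, 133, 171, 193, 196, 197, 196, 172, 184, 192, 194, 193, 194]
324 [146, 162, 169, 171, 175, 192, 196, 196, 197, 194, 148, 135, 149, 148, 141, 134, 144] [150, 139, 139, 147, 150, 139, 116, 175, 198, 198, 196, 175, 183, 195, 195, 194, 193]
flask depth diff 0.0022248626 0.0021702647
```

Case, carton and beaker agree with their pads. The dish may be about 2 mm off in x, so I'll check it more closely.

Run:
```python
from h import *
z=np.load('wrist5.npz');p={k:z[k] for k in z.files};g=cv2.cvtColor(z['im'],cv2.COLOR_RGB2GRAY)
print('col315',[(r,int(g[r,315])) for r in list(range(158,196))+list(range(260,286))])
print('row225',[(c,int(g[225,c])) for c in list(range(250,280))+list(range(352,382))])
K=np.array([[p['fx'],0,p['cx']],[0,p['fy'],p['cy']],[0,0,1]])
pr=lambda P:cv2.projectPoints(np.array(P,float),p['rvec'],p['tvec'],K,None)[0][:,0].round(1).tolist()
x,y=.529,-.0115
print('pred pad',pr([[x-.045,y,.005],[x-.033,y,.005],[x-.0315,y,.005],[x-.0315,y,.018],[x+.0315,y,.018],[x+.045,y,.005],[x,y-.0315,.018],[x,y+.0315,.018]]))
z=np.load('top12.npz');p={k:z[k] for k in z.files};g=cv2.cvtColor(z['im'],cv2.COLOR_RGB2GRAY)
g0=cv2.cvtColor(np.load('top0.npz')['im'],cv2.COLOR_RGB2GRAY)
print('top col380',g[272:326,380].tolist(),'\n old',g0[272:326,380].tolist())
x,y=.5277,-.0132
print('pred',pr([[x+.045,y,.005],[x+.033,y,.005],[x+.0315,y,.018],[x-.0315,y,.018],[x-.033,y,.005],[x-.045,y,.005]]))
```

```text
col315 [(158, 109), (159, 111), (160, 107), (161, 101), (162, 110), (163, 123), (164, 128), (165, 127), (166, 127), (167, 126), (168, 125), (169, 127), (170, 126), (171, 125), (172, 120), (173, 122), (174, 122), (175, 123), (176, 119), (177, 120), (178, 111), (179, 89), (180, 40), (181, 12), (182, 20), (183, 15), (184, 15), (185, 31), (186, 46), (187, 70), (188, 96), (189, 111), (190, 131), (191, 148), (192, 144), (193, 136), (194, 134), (195, 135), (260, 135), (261, 134), (262, 134), (263, 135), (264, 136), (265, 130), (266, 127), (267, 143), (268, 157), (269, 157), (270, 156), (271, 161), (272, 163), (273, 172), (274, 186), (275, 191), (276, 191), (277, 191), (278, 190), (279, 190), (280, 188), (281, 186), (282, 185), (283, 185), (284, 185), (285, 181)]
row225 [(250, 176), (251, 179), (252, 170), (253, 146), (254, 130), (255, 139), (256, 142), (257, 142), (258, 145), (259, 145), (260, 145), (261, 145), (262, 145), (263, 145), (264, 147), (265, 148), (266, 146), (267, 141), (268, 127), (269, 121), (270, 109), (271, 101), (272, 109), (273, 122), (274, 128), (275, 125), (276, 134), (2
[... 458 characters left out ...]
184.2], [315.3, 271.1], [315.3, 281.3], [270.3, 229.1], [360.3, 229.0]]
top col380 [189, 191, 192, 193, 185, 193, 195, 197, 195, 182, 148, 140, 140, 140, 141, 140, 140, 140, 139, 138, 141, 140, 139, 139, 139, 139, 140, 139, 140, 140, 140, 138, 141, 140, 140, 140, 141, 134, 123, 88, 57, 138, 185, 198, 197, 196, 185, 189, 192, 196, 195, 193, 194, 194] 
 old [196, 199, 201, 200, 190, 199, 204, 207, 208, 204, 139, 60, 32, 33, 33, 35, 32, 37, 36, 32, 36, 33, 37, 36, 34, 35, 31, 35, 36, 30, 36, 38, 36, 33, 34, 30, 31, 34, 38, 29, 51, 142, 196, 205, 207, 206, 192, 197, 201, 202, 200, 203, 202, 203]
pred [[360.0, 264.2], [360.0, 268.3], [360.6, 268.7], [360.4, 290.6], [359.8, 291.0], [359.7, 295.1]]
```

The dish sits about 2 mm too far in +x. There is plenty of time, so I'll regrasp it and nudge it.

Run:
```python
from h import *
move([0.5305,-0.0117,0.1],np.pi/2)
```

```text
{'d': array([-0.2195, -0.5665,  0.1383]), 'rv': [array([ 0.0073, -0.0063, -0.0317]), array([-0.0097, -0.0113,  3.1098])]} yaw now 1.539 q7 0.138
```

Emit:
send_path(
  increments=[1,-0.0125,-0.045,0,0,0,0,1,-0.029,-0.09,0,0,0,0,1,-0.045,-0.135,0,0,0,0,1,-0.06,-0.18,0,0,0,0,1,-0.075,-0.225,0,0,0,0,1,-0.09,-0.27,0,0,0,0,1,-0.105,-0.315,0,0,0,0,1,-0.12,-0.36,0,0,0,0,1,-0.135,-0.405,0,0,0,0,1,-0.15,-0.45,0,0,0,0],
  clamp_n=8,
)

```text
clock: 25.5
tool_pos: [0.47, 0.0919, 0.2434]
eef_rot: [0.022, 1.0, -0.001, -0.001]
contact_force: [0.5, 0.3, 0.3]
opening: 0.999
finger_force: 0.0
```

Run:
```python
from h import *
move([0.5305,-0.0117,0.1],np.pi/2)
```

```text
{'d': array([-0.0651, -0.1006,  0.1435]), 'rv': [array([-0.0017, -0.001 , -0.0433]), array([-1.6000e-03,  2.6000e-03,  3.0983e+00])]} yaw now 1.5275 q7 0.835
```

Emit:
send_path(
  increments=[1,-0.025,-0.04,0,0,0,-0.0433,1,-0.05,-0.08,0,0,0,-0.0433,1,-0.0651,-0.1006,0.03,0,0,-0.0433,1,-0.0651,-0.1006,0.07,0,0,-0.0433,1,-0.0651,-0.1006,0.12,0,0,-0.0433,1,-0.0651,-0.1006,0.143,0,0,-0.0433,1,-0.0651,-0.1006,0.143,0,0,-0.0433,1,-0.0651,-0.1006,0.143,0,0,-0.0433,1,-0.0651,-0.1006,0.143,0,0,-0.0433],
  clamp_n=8,
)

```text
clock: 26.4
tool_pos: [0.5322, -0.0074, 0.1022]
eef_rot: [-0.001, 1.0, 0.0, 0.001]
contact_force: [0.2, -0.3, 0.8]
opening: 1.001
finger_force: 0.0
```

Run:
```python
from h import *
p,im,d=snap('wrist');np.savez('w13.npz',im=im,d=d,**{k:np.array(v) for k,v in p.items()});g=cv2.cvtColor(im,cv2.COLOR_RGB2GRAY)
K=np.array([[p['fx'],0,p['cx']],[0,p['fy'],p['cy']],[0,0,1]])
pr=lambda P:cv2.projectPoints(np.array(P,float),p['rvec'],p['tvec'],K,None)[0][:,0]
x,y=.529,-.0115
for dx in(0,.002): print('pred',pr([[x-.045,y,.005],[x-.033,y,.005],[x+dx-.0315,y,.005],[x+dx-.0315,y,.018],[x+dx+.0315,y,.018],[x+.045,y,.005]]).round(1).tolist())
c=int(pr([[x-.045,y,.005]])[0,0]); print(c,g[90:360,c][::1].tolist())
W=cloud(p,d); print([(r,(W[r,c,[0,2]]*1e3).round(1).tolist()) for r in range(150,330,6)])
move([0.5305,-0.0117,0.0085],np.pi/2)
```

```text
pred [[306.0, 163.6], [306.1, 183.8], [306.1, 186.3], [305.6, 190.3], [306.1, 291.8], [306.6, 302.4]]
pred [[306.0, 163.6], [306.1, 183.8], [306.1, 189.6], [305.7, 193.7], [306.2, 294.8], [306.6, 302.4]]
305 [166, 164, 165, 163, 162, 158, 161, 161, 164, 167, 167, 168, 169, 168, 166, 167, 165, 166, 167, 170, 163, 166, 165, 163, 164, 165, 163, 166, 166, 164, 164, 163, 163, 166, 164, 167, 164, 165, 167, 165, 167, 165, 167, 167, 166, 163, 166, 166, 163, 167, 166, 168, 168, 166, 167, 166, 167, 167, 167, 169, 169, 168, 168, 165, 169, 166, 171, 164, 167, 167, 153, 125, 101, 108, 145, 169, 160, 131, 114, 115, 114, 117, 116, 114, 115, 111, 114, 111, 113, 112, 111, 112, 112, 99, 64, 23, 17, 17, 5, 16, 14, 27, 41, 50, 73, 92, 105, 126, 141, 140, 131, 126, 126, 127, 127, 124, 127, 128, 125, 122, 126, 126, 128, 126, 127, 125, 125, 125, 126, 127, 125, 126, 126, 124, 127, 126, 127, 127, 124, 123, 123, 126, 126, 127, 123, 125, 125, 126, 124, 123, 124, 12
[... 697 characters left out ...]
, (180, [493.6, 5.4]), (186, [497.1, 5.9]), (192, [499.6, 11.9]), (198, [501.5, 20.3]), (204, [505.3, 19.0]), (210, [508.6, 19.5]), (216, [512.2, 19.2]), (222, [515.8, 19.2]), (228, [519.5, 19.0]), (234, [523.3, 18.5]), (240, [526.9, 18.6]), (246, [530.2, 20.1]), (252, [534.1, 19.6]), (258, [538.1, 18.9]), (264, [541.5, 19.9]), (270, [545.7, 19.0]), (276, [549.1, 20.2]), (282, [553.2, 19.8]), (288, [557.4, 19.3]), (294, [561.5, 19.1]), (300, [572.3, 4.9]), (306, [579.3, -0.5]), (312, [582.9, 1.2]), (318, [588.1, -0.1]), (324, [592.0, 1.1])]
{'d': array([ 0.0021, -0.0045,  0.0938]), 'rv': [array([0.0001, 0.003 , 0.0022]), array([-4.6000e-03,  2.0000e-04, -3.1394e+00])]} yaw now 1.573 q7 0.939
```

Emit:
send_path(
  increments=[1,0.0012,-0.0045,0.04,0,0,0,1,0.0012,-0.0045,0.07,0,0,0,1,0.0012,-0.0045,0.087,0,0,0,1,0.0012,-0.0045,0.09,0,0,0,1,0.0012,-0.0045,0.09,0,0,0,1,0.0012,-0.0045,0.09,0,0,0,1,0.0012,-0.0045,0.09,0,0,0],
  clamp_n=8,
)

```text
clock: 27.15
tool_pos: [0.5311, -0.0114, 0.012]
eef_rot: [-0.001, 1.0, 0.0, 0.001]
contact_force: [0.3, -0.6, -0.0]
opening: 1.001
finger_force: 0.0
```

Run:
```python
from h import *
move([0.5313,-0.0117,0.0088],np.pi/2)
```

```text
{'d': array([-0.0002, -0.0003,  0.0032]), 'rv': [array([0.0004, 0.0024, 0.0027]), array([-3.7000e-03,  6.0000e-04, -3.1389e+00])]} yaw now 1.5735 q7 0.85
```

Grip, lift 3 mm, shift -2.3 mm in x, lower.

Emit:
send_path(
  increments=[1,0,-0.0003,0.0025,0,0,0,1,0,-0.0003,0.0025,0,0,0,0.6,0,-0.0003,0.0025,0,0,0,0.6,0,-0.0003,0.0025,0,0,0,0.6,0,-0.0003,0.0025,0,0,0,0.6,0,-0.0003,0.0025,0,0,0,0.6,0,-0.0003,0.0025,0,0,0],
  clamp_n=8,
)

```text
clock: 27.85
tool_pos: [0.5301, -0.0116, 0.0082]
eef_rot: [-0.002, 1.0, 0.0, -0.0]
contact_force: [-0.7, 0.3, -0.7]
opening: 0.712
finger_force: 8.0
```

Emit:
send_path(
  increments=[0.6,0,0,-0.003,0,0,0,0.6,0.0023,0,-0.003,0,0,0,0.6,0.0023,0,-0.003,0,0,0,0.6,0.0023,0,-0.003,0,0,0,0.6,0.0023,0,0,0,0,0,0.6,0.0023,0,0,0,0,0,0.6,0.0023,0,0,0,0,0],
  clamp_n=8,
)

```text
clock: 28.55
tool_pos: [0.5278, -0.0116, 0.008]
eef_rot: [-0.002, 1.0, 0.0, -0.0]
contact_force: [-0.1, 0.2, -0.5]
opening: 0.711
finger_force: 8.0
```

Emit:
send_path(
  increments=[0.6,0,0,0,0,0,0,0.8,0,0,0,0,0,0,0.9,0,0,0,0,0,0,1,0,0,-0.01,0,0,0,1,0,0,-0.05,0,0,0,1,0,0,-0.1,0,0,0,1,0,0,-0.14,0,0,0,1,0,0,-0.14,0,0,0,1,0,0,-0.14,0,0,0],
  clamp_n=8,
)

```text
clock: 29.45
tool_pos: [0.5282, -0.012, 0.1495]
eef_rot: [-0.001, 1.0, -0.0, 0.001]
contact_force: [0.0, -0.1, -0.5]
opening: 1.002
finger_force: 0.0
```

Run:
```python
from h import *
p,im,d=snap('wrist');g=cv2.cvtColor(im,cv2.COLOR_RGB2GRAY)
K=np.array([[p['fx'],0,p['cx']],[0,p['fy'],p['cy']],[0,0,1]])
pr=lambda P:cv2.projectPoints(np.array(P,float),p['rvec'],p['tvec'],K,None)[0][:,0]
x,y=.529,-.0115; q=pr([[x-.045,y,.005],[x-.033,y,.005],[x-.0315,y,.005],[x-.0315,y,.018],[x+.0315,y,.018],[x+.045,y,.005],[x,y-.0315,.018],[x,y+.0315,.018],[x,y-.045,.005],[x,y+.045,.005]])
print(q.round(1).tolist()); c=int(q[0,0]); a=int(q[0,1])-5; print(a,g[a:a+45,c].tolist()); a=int(q[4,1])-10; print(a,g[a:a+30,c].tolist())
r=int(q[6,1]); a=int(q[8,0])-5; print(a,g[r,a:a+30].tolist()); a=int(q[7,0])-10; print(a,g[r,a:a+35].tolist())
# dish lid via depth
W=cloud(p,d);m=(W[...,2]>.0115)&(W[...,2]<.027)&(abs(W[...,0]-x)<.05)&(abs(W[...,1]-y)<.05);m[320:]=0
e=cv2.fitEllipse(cv2.convexHull(np.argwhere(m)[:,::-1].astype(np.float32)));print(e,onplane(p,[e[0]],.018))
```

```text
[[313.9, 161.2], [313.8, 178.3], [313.8, 180.4], [313.8, 183.4], [313.7, 269.7], [313.7, 279.9], [269.1, 227.9], [358.4, 228.0], [252.5, 223.1], [375.0, 223.3]]
156 [99, 102, 99, 100, 96, 93, 110, 117, 117, 114, 113, 112, 111, 113, 110, 110, 112, 110, 110, 109, 110, 105, 87, 44, 19, 30, 44, 66, 87, 102, 123, 133, 131, 124, 121, 123, 124, 121, 123, 121, 122, 125, 122, 124, 122]
259 [123, 122, 116, 99, 96, 103, 118, 140, 147, 154, 166, 174, 171, 171, 173, 175, 173, 174, 176, 172, 172, 168, 166, 166, 167, 162, 162, 161, 160, 161]
247 [161, 161, 159, 160, 153, 137, 140, 159, 171, 170, 170, 173, 172, 172, 174, 171, 173, 174, 165, 141, 114, 97, 86, 86, 92, 106, 114, 105, 106, 116]
348 [122, 121, 124, 123, 120, 113, 100, 110, 111, 109, 124, 131, 120, 125, 152, 170, 173, 175, 172, 172, 173, 172, 173, 173, 168, 164, 162, 164, 164, 165, 161, 160, 162, 163, 160]
((314.0360107421875, 226.4176483154297), (89.4052505493164, 90.99085235595703), 90.75198364257812) [[ 0.52787144 -0.0112932   0.018     ]]
```

```bash
python3 -c "
from plant import finish_job; print(finish_job())"
```

```text
the job is handed in; nothing more can be done
None
```

The stack is apart and the job was handed in at about 29.5 s. Beaker, dish, carton and case each stand on their own pads, centred to within about 1.5 mm by the cameras, with the carton and case lined up and the two flasks left where they were.

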